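Seat and scan the cover caps on the seal-test block

ROBOT

A 6-joint arm with a two-finger parallel gripper is mounted at the origin on the work surface. World frame = base frame: x ahead of the robot, y to its left, z up, the work surface at z = 0. Lengths are in mm, angles in rad, forces in N, time in s.
With the tool pointing down it reaches from about 350 to 875 mm from the base axis. Payload 4.2 kg.
Tool frame: the origin (TCP) lies at the very end of the fingers, on their centre line; the grasp point (between the pads) lies 19 mm behind it; y points along the fingers, z is the direction in which the jaws open and shut, and the axes are right-handed (so a half turn about y gives the same grasp; the last joint's range is limited). The gripper opens to 85 mm and grips with 20 to 120 N. Pads are 22 mm wide; open, the fingers measure 114 mm over their backs; the gripper's body (76 mm by 85 mm) begins 54 mm behind the grasp point. The pads swing forward as they close: fully open they stand 13 mm farther back than shut.
Start: joints at [1.43, 0.385, 0.008, 0, -1.194, -0.259], TCP at [243.238, 575.703, 231.312] pointing down, gripper open.
Joint ranges: [-3.14, 3.14], [-1.21, 2.06], [-1.07, 1.41], [-3.16, 2.05], [-2.99, -0.16], [-3.1, 3.1]. Speed limits (rad/s): [2.79, 2.79, 3.14, 3.14, 3.14, 3.14].

INTERFACE

Orientations are given as a unit quaternion [x, y, z, w].
In Python, from bench import arm gives the robot as it stands.
- The arm moves only by the shell command python3 -m creep 'ROWS'. ROWS is JSON, a list of rows, each an object with "delta_pos": the shift along the tool's x, y, z in mm, a list of three; "rot": the turn, a rotation vector about the tool's x, y, z in rad, a list of three; "jaw": the finger opening in mm, from 0 to 85.4. A call has exactly 10 rows; each row shifts and turns the commanded pose from where the row before left it, along the tool's axes as they then stand; what a row does not reach is not made up. A row lasts 1/12 s, in which the tool goes at most 41.7 mm and 7.16 degrees, less where a joint would pass 70% of its speed; a pose out of reach is approached as far as the arm can. A call is refused whole if a number of a shift passes 41.7 or a number of a turn 0.125, either way. A call with a gripper value outside its range is refused whole. The fingers move at their own pace and stop on an object; the grip force is fixed at half the most. Time passes only in rows, so rows that do not move let the fingers close, or fill a call up. It gives the time, the measured TCP pose, the force and the opening at its end, in the units of the state.
- arm.read_state(): the state, without advancing time (a new reading comes with each control period).
- arm.get_image(name): name is "side" or "top" or "wrist"; returns the picture (480x640x3 uint8, red, green, blue); there is no depth.
- arm.calibration(name): a dict with "intrinsics" (3x3 intrinsics, pixels), "R" (3x3) and "t" (3): a world point X has camera coordinates R X + t. Camera axes: x right, y down, z forward; pixel columns grow to the right and rows downward; lengths in mm; the calibration is good to about 2 mm. A picture is of the moment at which its call begins: read the wrist's pose just before it. calibration takes no time and is no camera call; for the wrist camera it gives the pose at the moment of the call.
- arm.job_done(): hands the job in, once; it reports no verdict.
Trained networks look in the newest picture that a camera, given by its name, has taken for a name from the list of things; names that differ only in an ending like _2 or _b are one class to them, and where a whole thing is asked for, a point or a joint stands for the part that bears it (a point fixed in the world has none). Each returns a list of dicts, best first, with "p" (0 to 1); they miss things now and then, are a little off and sometimes report something else, mostly with a low value. They report only what shows in the picture. A call takes as long as a camera call. They do not tell look-alikes from the thing itself.
- arm.find_in(camera, target): "location" ([column, row] in pixels, amid what is visible of it).
- arm.masks_of(camera, target): "pixels" (480x640 bool, what is visible of it) and "location" ([column, row] in pixels, amid what is visible of it).
The state is a dict: "clock": time; "joints": joint angles; "joint_vel": joint speeds; "joint_efforts": joint torques, N m; "position": TCP position; "ee_rot": TCP orientation; "contact_force": force on the tool from outside, world axes, zero at the start; "wrist_torque": the same for the moment, N m; "gripper_width": finger opening in mm.
Only numpy, scipy, OpenCV 4.12 (cv2) and the standard library are available. Lean on these libraries where they do the work, as an engineer would, in place of code of your own. Each camera call takes 0.05 s, during which the arm holds its last target. There are 200 camera calls.

TASK

Put every cover cap on the brass seat of its own size on the steel test block and press it down until its flange lies level and flush on the block. When all are down, take the hand scanner and read their white buttons one after another from the largest cap to the smallest, holding the scanner still with its beam on each button for a good second from about 10 cm away. Then stand the scanner upright on its rubber pad again, with every cap still flush on its seat and leave the other things on the bench where they are.

Things in the scene. Friction and masses are not known exactly. Their poses are not given: they have to be found in the camera images.
- block: flat bright steel seal-test block bolted to the bench, 230 x 230 mm, 16 mm thick; origin at the centre of its underside, z up; it may stand at any yaw; it carries four seats, 110 mm apart in a square
- cap_a: loose cover cap of dark-anodised aluminium, the largest of the four sizes: round flat flange of 76 mm diameter, 6 mm thick, with a round grip boss on its centre, 20 mm diameter, standing 18 mm above the flange (24 mm overall), a white ident button on its top; origin at the centre of the underside, z up through the boss; 90 g. May be absent
- cap_b: loose cover cap of dark-anodised aluminium, the second largest of the four sizes: round flat flange of 66 mm diameter, 6 mm thick, with a round grip boss on its centre, 20 mm diameter, standing 18 mm above the flange (24 mm overall), a white ident button on its top; origin at the centre of the underside, z up through the boss; 70 g. May be absent
- cap_c: loose cover cap of dark-anodised aluminium, the second smallest of the four sizes: round flat flange of 56 mm diameter, 6 mm thick, with a round grip boss on its centre, 20 mm diameter, standing 18 mm above the flange (24 mm overall), a white ident button on its top; origin at the centre of the underside, z up through the boss; 55 g. May be absent
- cap_d: loose cover cap of dark-anodised aluminium, the smallest of the four sizes: round flat flange of 46 mm diameter, 6 mm thick, with a round grip boss on its centre, 20 mm diameter, standing 18 mm above the flange (24 mm overall), a white ident button on its top; origin at the centre of the underside, z up through the boss; 42 g. May be absent
- dot_a (a point): centre of the white ident button (16 mm across) on the boss top of the 76 mm cap, 24 mm above its underside
- dot_b (a point): centre of the white ident button (16 mm across) on the boss top of the 66 mm cap, 24 mm above its underside
- dot_c (a point): centre of the white ident button (16 mm across) on the boss top of the 56 mm cap, 24 mm above its underside
- dot_d (a point): centre of the white ident button (16 mm across) on the boss top of the 46 mm cap, 24 mm above its underside
- seat_a (a point): centre of the seat for the 76 mm cap, on the top face of the block: a flat brass disc of 76 mm diameter flush with the block, with a black rubber plunger in its middle
- seat_b (a point): centre of the seat for the 66 mm cap, on the top face of the block: a flat brass disc of 66 mm diameter flush with the block, with a black rubber plunger in its middle
- seat_c (a point): centre of the seat for the 56 mm cap, on the top face of the block: a flat brass disc of 56 mm diameter flush with the block, with a black rubber plunger in its middle
- seat_d (a point): centre of the seat for the 46 mm cap, on the top face of the block: a flat brass disc of 46 mm diameter flush with the block, with a black rubber plunger in its middle
- plunger_a (a joint): friction plunger in the middle of the 76 mm seat, 20 mm diameter: 0 = up (standing 6 mm above the block), 0.006 = level with the block (end stop at 0.007), m. It bears a cap without moving, sinks when pressed down with about 9 N, and stays where it is left
- plunger_b (a joint): friction plunger in the middle of the 66 mm seat, 20 mm diameter: 0 = up (standing 6 mm above the block), 0.006 = level with the block (end stop at 0.007), m. It bears a cap without moving, sinks when pressed down with about 9 N, and stays where it is left
- plunger_c (a joint): friction plunger in the middle of the 56 mm seat, 20 mm diameter: 0 = up (standing 6 mm above the block), 0.006 = level with the block (end stop at 0.007), m. It bears a cap without moving, sinks when pressed down with about 9 N, and stays where it is left
- plunger_d (a joint): friction plunger in the middle of the 46 mm seat, 20 mm diameter: 0 = up (standing 6 mm above the block), 0.006 = level with the block (end stop at 0.007), m. It bears a cap without moving, sinks when pressed down with about 9 N, and stays where it is left
- scanner: hand scanner, 250 g, standing on its own foot: black foot 64 x 60 x 8 mm (x, y, z), grey upright body 30 x 28 mm (x, y) up to 120 mm above the underside, to be gripped near its top across the 28 mm width; origin at the centre of the underside, z up; its nose points out to its +x side and 45 degrees downwards, from under the upper body (nose root 76 mm above the underside)
- nose: black nose of the scanner, 26 mm diameter, rigidly part of it; origin at the lens window at its end (46 mm in front of and 46 mm above the scanner origin); its x axis is the beam, leaving the lens, 45 degrees below the level when the scanner is upright. It reads 60 to 160 mm from the lens
- pad: fixed black rubber parking pad of the scanner, 100 x 90 mm, 4 mm thick; origin at the centre of its underside
- locking_ring: bystander: loose steel ring, 48 mm diameter, 12 mm high, lying among the caps
- spacer: bystander: loose bone tube, 34 mm diameter, 45 mm high, standing
- tommy_bar: bystander: loose iron bar, 12 mm thick, 160 mm long; origin under its middle. (Other bench equipment - a brass spindle 125 mm high and 56 mm wide at the top, a rotor head, an oil can - is fixed and stands at the far side, 0.72 m and more ahead of the robot: obstacles only)
Mind the look-alikes: they are no part of the job. What is shaped like the cap_a but purple or turquoise is not meant.

How it is judged (in metres and radians):
On the way, in this order (a step that is already met when the one before it is completed fails the run):
1. every cap that is present lies centred on the seat of its own size, pressed flush (horizontal distance between cap_a and seat_a below 0.008 m and z of cap_a in the frame of block between 0.012 and 0.0185 m and angle between each of cap_a, cap_b, cap_c, cap_d's own z axis and vertical below 0.05 rad and linear speed of each of cap_a, cap_b, cap_c, cap_d below 0.03 m/s and horizontal distance between cap_b and seat_b below 0.008 m and z of cap_b in the frame of block between 0.012 and 0.0185 m and horizontal distance between cap_c and seat_c below 0.008 m and z of cap_c in the frame of block between 0.012 and 0.0185 m and horizontal distance between cap_d and seat_d below 0.008 m and z of cap_d in the frame of block between 0.012 and 0.0185 m), for 0.2 s.
2. the held scanner is aimed steadily at the button of the 76 mm cap (x of dot_a in the frame of nose between 0.06 and 0.16 m and y of dot_a in the frame of nose between -0.009 and 0.009 m and z of dot_a in the frame of nose between -0.009 and 0.009 m), for 1 s.
3. the held scanner is aimed steadily at the button of the 66 mm cap (x of dot_b in the frame of nose between 0.06 and 0.16 m and y of dot_b in the frame of nose between -0.009 and 0.009 m and z of dot_b in the frame of nose between -0.009 and 0.009 m), for 1 s.
4. the held scanner is aimed steadily at the button of the 56 mm cap (x of dot_c in the frame of nose between 0.06 and 0.16 m and y of dot_c in the frame of nose between -0.009 and 0.009 m and z of dot_c in the frame of nose between -0.009 and 0.009 m), for 1 s.
5. the held scanner is aimed steadily at the button of the 46 mm cap (x of dot_d in the frame of nose between 0.06 and 0.16 m and y of dot_d in the frame of nose between -0.009 and 0.009 m and z of dot_d in the frame of nose between -0.009 and 0.009 m), for 1 s.
At the end, for the whole second after the job is handed in: every present cap within 8 mm of the centre of its own seat, flush (within 2.5 mm of the block top) and level (0.05 rad); the scanner upright (0.08 rad) on its pad, within 30 mm of the pad centre; all at rest (all of step 1 and horizontal distance between scanner and pad below 0.03 m and angle between scanner's own z axis and vertical below 0.08 rad and z of scanner in the frame of pad between 0 and 0.008 m and linear speed of scanner below 0.03 m/s); the robot touches nothing.
It fails at once if a bystander (ring, tube, bar) is moved more than 50 mm (distance of any of locking_ring, spacer, tommy_bar from where it was at the start of the episode above 0.05 m).
Of cap_a, cap_b, cap_c, cap_d only 3 to 4 are there at a start; the rules pass over those that are not, and their reading is None.
At some moment in a run one of cap_a, cap_b, cap_c, cap_d may be knocked a few centimetres aside while the robot is not near it.
It also fails if it takes over 210 s, if anything falls off the work surface, if the arm or the gripper's body presses on something with over 40 N, if the wrist force passes 120 N, or if a joint passes its speed limit or range.

## Working session

There is one attempt and no reset: what is moved stays moved. The work goes in short steps, Python scripts to look and compute and a shell command to move; the robot and the scene stay as the last step left them, time stands still between calls to the robot, and variables do not carry over. Pictures are saved under pics/ and viewed, about 12 in all and at most 16, crops included, and the job is handed in when it is done.

```bash
ls; mkdir -p pics; python3 - <<'E'
from bench import arm
import cv2
s=arm.read_state(); print(s)
for n in("top","side"):
    im=arm.get_image(n); cv2.imwrite(f"pics/{n}0.png",im[:,:,::-1])
    c=arm.calibration(n); print(n,c)
E
```

```text
pics
{'clock': 0.0, 'joints': array([ 1.42959130e+00,  3.85501496e-01,  6.60654010e-03, -5.06843487e-04,
       -1.19399280e+00, -2.58583759e-01]), 'joint_vel': array([ 0.00074501, -0.0006775 ,  0.00161834,  0.00125131,  0.0008033 ,
       -0.00020143]), 'joint_efforts': array([ 1.18432778e-03, -3.92282474e+01,  1.88405067e+01,  4.18628007e+00,
       -4.67404825e-03,  6.70877327e-06]), 'position': array([243.02557961, 575.16879067, 230.24610917]), 'ee_rot': array([-0.14034906, -0.6922651 ,  0.69376096,  0.14059485]), 'contact_force': array([-0.67811415, -0.36391831,  0.28752247]), 'wrist_torque': array([ 0.04343295,  0.02704896, -0.01881142]), 'gripper_width': 85.40046969571335}
top {'intrinsics': array([[578.92379546,   0.        , 319.94768285],
       [  0.        , 578.92379546, 237.22946938],
       [  0.        ,   0.        ,   1.        ]]), 'R': array([[ 0.01196112, -0.99992073,  0.00393147],
       [-0.98237664, -0.01248451, -0.18649468],
       [ 0.18652898, -0.0016315 , -0.9824481 ]]), 't': array([ -45.05509259,  519.34250466, 1121.5897146 ])}
side {'intrinsics': array([[471.25334776,   0.        , 309.04909275],
       [  0.        , 471.25334776, 233.91059417],
       [  0.        ,   0.        ,   1.        ]]), 'R': array([[ 0.99750828, -0.06991253,  0.0094584 ],
       [-0.03411599, -0.59536573, -0.80273018],
       [ 0.0617521 ,  0.80040733, -0.59626738]]), 't': array([-522.50810018,   26.57006798,  892.07825487])}
```

View pics/top0.png

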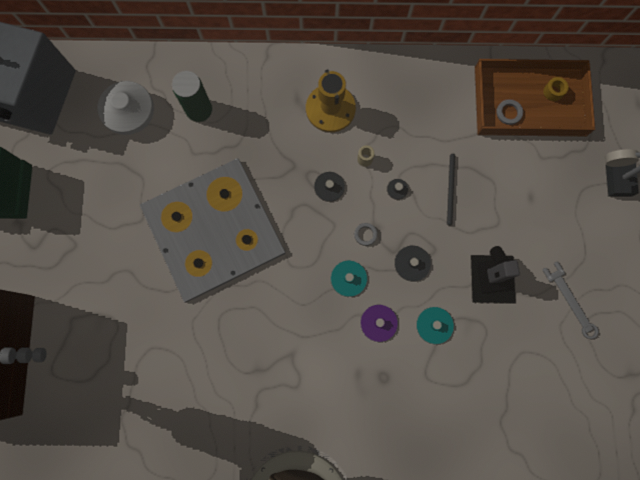

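View pics/side0.png

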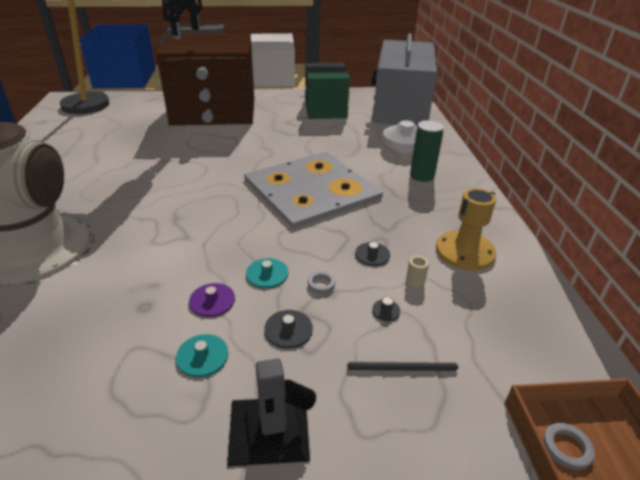

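The top picture shows three dark caps at (330,186), (398,188) and (412,263). The look-alikes are turquoise at (349,279) and (436,326) and purple at (380,323). The ring is at (367,234), the tube at (366,154), the bar at (452,190) and the scanner at (500,272). The block's seats are at (225,194), (177,217), (199,263) and (247,240). In the side picture the dark caps are at (373,253), (387,309) and (289,328). Next I'll measure them.

```bash
cat > h.py <<'E'
from bench import arm
import numpy as np, cv2
from scipy.spatial.transform import Rotation as Rot
def ray(uv,cal):
    K,R,t=cal["intrinsics"],cal["R"],cal["t"]
    d=R.T@np.linalg.solve(K,[uv[0],uv[1],1.]); return -R.T@t,d
def world(uv,z,cal):
    c,d=ray(uv,cal); return (c+d*(z-c[2])/d[2])[:2]
def proj(X,cal):
    p=cal["intrinsics"]@(cal["R"]@np.asarray(X,float)+cal["t"]); return p[:2]/p[2]
def fit(mask,z,cal):
    """min enclosing-ish circle of mask outline mapped to plane z: centre and diameter"""
    cs,_=cv2.findContours(mask.astype(np.uint8),cv2.RETR_EXTERNAL,cv2.CHAIN_APPROX_NONE)
    c=max(cs,key=cv2.contourArea)[:,0,:]
    P=np.array([world(p,z,cal) for p in cv2.convexHull(c)[:,0,:]],np.float32)
    return P.mean(0),cv2.minEnclosingCircle(P),len(c),2*np.sqrt(cv2.contourArea(P)/np.pi)
def pose():
    s=arm.read_state(); return s,Rot.from_quat(s["ee_rot"]).as_matrix()
def delta(target):  # world target mm -> tool-frame shift
    s,R=pose(); return R.T@(np.asarray(target)-s["position"])
E
python3 - <<'E'
from h import *
s,R=pose(); print("R",R.round(3))
im=arm.get_image("top"); cal=arm.calibration("top")
for n in("cap_a","scanner","pad","locking_ring","spacer","tommy_bar","block"):
    for m in arm.masks_of("top",n):
        c,e,k,d=fit(m["pixels"],6 if n[0]=='c' else 4,cal)
        print(n,round(m["p"],2),np.round(m["location"]),"world",c.round(),np.round(e[0]),"encl d",round(2*e[1],1),"area d",round(d,1))
hsv=cv2.cvtColor(im,cv2.COLOR_RGB2HSV)
brass=cv2.inRange(hsv,(12,110,80),(32,255,255)); brass[:,300:]=0
n,l,st,ce=cv2.connectedComponentsWithStats(brass)
for i in range(1,n):
    if st[i,4]>100:
        c,e,k,d=fit(l==i,16,cal); print("brass",ce[i].round(),c.round(1),np.round(e[0],1),round(2*e[1],1),round(d,1))
cv2.imwrite("pics/crop1.png",cv2.resize(im[130:350,300:560],None,fx=3,fy=2.7,interpolation=cv2.INTER_CUBIC)[:,:,::-1])
w=arm.calibration("wrist"); print(w, R.T@(-w["R"].T@w["t"]-s["position"]),(w["R"]@R).round(2))
E
```

```text
R [[-0.921 -0.001 -0.389]
 [ 0.389 -0.002 -0.921]
 [-0.    -1.     0.002]]
cap_a 0.96 [328. 184.] world [639. -54.] [640. -56.] encl d 64.3 area d 62.6
cap_a 0.91 [396. 187.] world [ 634. -200.] [ 636. -201.] encl d 46.6 area d 44.4
cap_a 0.73 [415. 262.] world [ 473. -228.] [ 477. -231.] encl d 77.0 area d 74.4
cap_a 0.72 [348. 277.] world [439. -98.] [442. -98.] encl d 75.2 area d 72.7
cap_a 0.7 [434. 324.] world [ 343. -273.] [ 348. -274.] encl d 77.8 area d 75.4
cap_a 0.61 [378. 322.] world [ 353. -161.] [ 353. -159.] encl d 77.9 area d 75.4
scanner 0.73 [492. 272.] world [ 457. -412.] [ 464. -400.] encl d 104.7 area d 88.0
scanner 0.28 [213. 227.] world [525. 213.] [544. 190.] encl d 324.6 area d 265.0
pad 0.64 [484. 289.] world [ 438. -391.] [ 445. -396.] encl d 129.1 area d 97.8
pad 0.57 [212. 228.] world [553. 191.] [543. 191.] encl d 325.3 area d 263.9
locking_ring 0.69 [356. 232.] world [ 534. -130.] [ 537. -132.] encl d 47.8 area d 46.5
spacer 0.57 [367. 157.] world [ 707. -134.] [ 708. -135.] encl d 49.0 area d 42.5
tommy_bar 0.8 [452. 190.] world [ 633. -315.] [ 636. -31
[... 285 characters left out ...]
4.] [618.  163.6] [617.5 164.8] 74.6 73.2
brass [176. 216.] [564.4 264.2] [567.  262.5] 64.8 63.6
brass [246. 239.] [518.9 111.8] [519.7 114.4] 45.1 43.9
brass [198. 263.] [468.8 212.2] [468.9 211.9] 55.2 54.1
{'intrinsics': array([[377.36905932,   0.        , 317.28860007],
       [  0.        , 377.36905932, 246.40694351],
       [  0.        ,   0.        ,   1.        ]]), 'R': array([[-0.38855622, -0.92142235,  0.00221878],
       [-0.87148855,  0.36827938,  0.32384874],
       [-0.29921859,  0.1238998 , -0.94610627]]), 't': array([623.86868484, -42.70556637, 382.39739488])} [-8.29933721e+01 -1.43918797e+02 -3.52330687e-02] [[-0.   -0.    1.  ]
 [ 0.95 -0.32  0.  ]
 [ 0.32  0.95  0.  ]]
```

View pics/crop1.png

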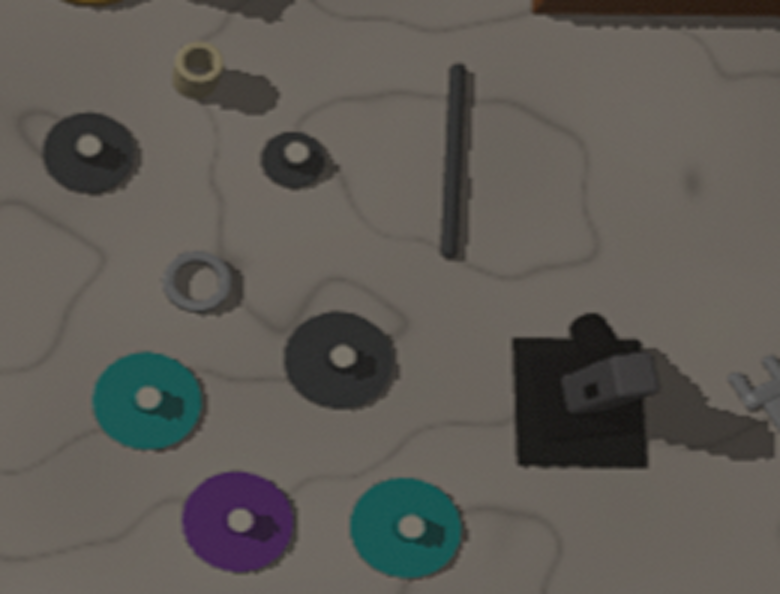

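Choice list: the dark caps are A (412,263), about 76 mm; B (330,186), about 66 mm; and D (398,188), about 46 mm. The 56 mm cap is absent. The close crop confirms that the purple and turquoise ones and the ring are not wanted. Next I turn the tool square to the world axes and fly to A.

```bash
python3 -m creep '[{"delta_pos":[0,0,0],"rot":[0,-0.1,0],"jaw":50},{"delta_pos":[0,0,0],"rot":[0,-0.1,0],"jaw":50},{"delta_pos":[0,0,0],"rot":[0,-0.1,0],"jaw":50},{"delta_pos":[0,0,0],"rot":[0,-0.1,0],"jaw":50},{"delta_pos":[-9,4,31],"rot":[0,0,0],"jaw":50},{"delta_pos":[-9,4,31],"rot":[0,0,0],"jaw":50},{"delta_pos":[-9,4,31],"rot":[0,0,0],"jaw":50},{"delta_pos":[-9,4,31],"rot":[0,0,0],"jaw":50},{"delta_pos":[-9,4,31],"rot":[0,0,0],"jaw":50},{"delta_pos":[-9,4,31],"rot":[0,0,0],"jaw":50}]'
python3 -m creep '[{"delta_pos":[-9,4,31],"rot":[0,0,0],"jaw":50},{"delta_pos":[-9,4,31],"rot":[0,0,0],"jaw":50},{"delta_pos":[-9,4,31],"rot":[0,0,0],"jaw":50},{"delta_pos":[-9,4,31],"rot":[0,0,0],"jaw":50},{"delta_pos":[-9,4,31],"rot":[0,0,0],"jaw":50},{"delta_pos":[-9,4,31],"rot":[0,0,0],"jaw":50},{"delta_pos":[-9,4,31],"rot":[0,0,0],"jaw":50},{"delta_pos":[-9,4,31],"rot":[0,0,0],"jaw":50},{"delta_pos":[-9,4,31],"rot":[0,0,0],"jaw":50},{"delta_pos":[-9,4,31],"rot":[0,0,0],"jaw":50}]'
```

```text
clock: 1.33
position: [297.5, 388.2, 207.3]
ee_rot: [-0.0, 0.707, -0.707, 0.0]
contact_force: [0.6, -0.3, 0.1]
gripper_width: 49.7
clock: 2.17
position: [387.6, 78.3, 167.6]
ee_rot: [0.0, 0.707, -0.707, 0.001]
contact_force: [0.5, -0.3, 0.1]
gripper_width: 49.9
```

```bash
python3 -m creep '[{"delta_pos":[-9,4,31],"rot":[0,0,0],"jaw":50},{"delta_pos":[-9,4,31],"rot":[0,0,0],"jaw":50},{"delta_pos":[-9,4,31],"rot":[0,0,0],"jaw":50},{"delta_pos":[-9,4,31],"rot":[0,0,0],"jaw":50},{"delta_pos":[-9,4,31],"rot":[0,0,0],"jaw":50},{"delta_pos":[-9,4,31],"rot":[0,0,0],"jaw":50},{"delta_pos":[-9,4,31],"rot":[0,0,0],"jaw":50},{"delta_pos":[-9,4,31],"rot":[0,0,0],"jaw":50},{"delta_pos":[-9,4,31],"rot":[0,0,0],"jaw":50},{"delta_pos":[-9,4,31],"rot":[0,0,0],"jaw":50}]'
cat >> h.py <<'E'
def button(cam,near,z=24,save=None,thr=150,rad=60):
    """white button near predicted world xy; returns world xy"""
    cal=arm.calibration(cam); im=arm.get_image(cam)
    if save: cv2.imwrite(save,im[:,:,::-1])
    u=proj([*near,z],cal); hsv=cv2.cvtColor(im,cv2.COLOR_RGB2HSV)
    m=cv2.inRange(hsv,(0,0,thr),(180,50,255)); n,l,st,ce=cv2.connectedComponentsWithStats(m)
    c=[(np.hypot(*(ce[i]-u)),i) for i in range(1,n) if st[i,4]>15]
    for d,i in sorted(c)[:3]:
        if d<rad: print(cam,"blob",ce[i].round(1),"pred",u.round(1),st[i,2:],"->",world(ce[i],z,cal).round(1))
    return im,cal
E
python3 - <<'E'
from h import *
im,cal=button("wrist",(476,-231),save="pics/w1.png",thr=140)
button("top",(476,-231),thr=120)
E
```

```text
clock: 3.0
position: [477.8, -232.0, 127.3]
ee_rot: [-0.0, -0.707, 0.707, -0.0]
contact_force: [0.9, 1.1, -0.4]
gripper_width: 49.7
wrist blob [318.9 249.3] pred [315.  246.8] [ 23  21 379] -> [ 474.2 -233.7]
wrist blob [353.9 212.5] pred [315.  246.8] [   640    450 103359] -> [ 500.2 -257.1]
top blob [413.8 261.5] pred [413.4 261.7] [ 7  6 33] -> [ 476.5 -231.7]
```

View pics/w1.png

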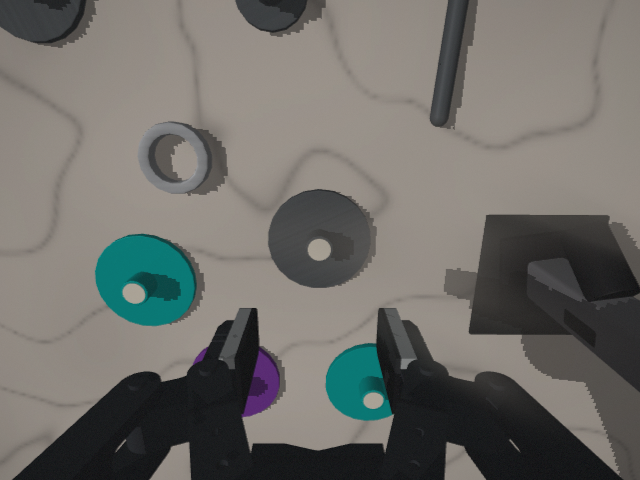

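The wrist view shows cap A's button at (319,249), directly between the fingers. The ring at (175,158), the look-alikes and the scanner stand clear. I'll grasp it.

```bash
python3 -m creep '[{"delta_pos":[2,20,1],"rot":[0,0,0],"jaw":45},{"delta_pos":[0,20,0],"rot":[0,0,0],"jaw":45},{"delta_pos":[0,20,0],"rot":[0,0,0],"jaw":45},{"delta_pos":[0,20,0],"rot":[0,0,0],"jaw":45},{"delta_pos":[0,20,0],"rot":[0,0,0],"jaw":45},{"delta_pos":[0,10,0],"rot":[0,0,0],"jaw":45},{"delta_pos":[0,7,0],"rot":[0,0,0],"jaw":45},{"delta_pos":[0,0,0],"rot":[0,0,0],"jaw":10},{"delta_pos":[0,0,0],"rot":[0,0,0],"jaw":10},{"delta_pos":[0,0,0],"rot":[0,0,0],"jaw":10}]'
python3 -m creep '[{"delta_pos":[0,0,0],"rot":[0,0,0],"jaw":10},{"delta_pos":[0,0,0],"rot":[0,0,0],"jaw":10},{"delta_pos":[0,-5,0],"rot":[0,0,0],"jaw":10},{"delta_pos":[0,-10,0],"rot":[0,0,0],"jaw":10},{"delta_pos":[0,-20,0],"rot":[0,0,0],"jaw":10},{"delta_pos":[0,-20,0],"rot":[0,0,0],"jaw":10},{"delta_pos":[0,-20,0],"rot":[0,0,0],"jaw":10},{"delta_pos":[0,-20,0],"rot":[0,0,0],"jaw":10},{"delta_pos":[0,-5,0],"rot":[0,0,0],"jaw":10},{"delta_pos":[0,0,0],"rot":[0,0,0],"jaw":10}]'
```

```text
clock: 3.93
position: [476.2, -231.3, 11.4]
ee_rot: [-0.0, -0.707, 0.707, -0.001]
contact_force: [1.4, -0.0, -1.2]
gripper_width: 17.3
clock: 4.77
position: [476.6, -231.5, 112.6]
ee_rot: [-0.002, -0.707, 0.707, -0.002]
contact_force: [-0.6, 0.1, -0.9]
gripper_width: 17.0
```

```bash
python3 -m creep '[{"delta_pos":[-7,0,-20],"rot":[0,0,0],"jaw":10},{"delta_pos":[-10,0,-28],"rot":[0,0,0],"jaw":10},{"delta_pos":[-10,0,-28],"rot":[0,0,0],"jaw":10},{"delta_pos":[-10,0,-28],"rot":[0,0,0],"jaw":10},{"delta_pos":[-10,0,-28],"rot":[0,0,0],"jaw":10},{"delta_pos":[-10,0,-28],"rot":[0,0,0],"jaw":10},{"delta_pos":[-10,0,-28],"rot":[0,0,0],"jaw":10},{"delta_pos":[-10,0,-28],"rot":[0,0,0],"jaw":10},{"delta_pos":[-10,0,-28],"rot":[0,0,0],"jaw":10},{"delta_pos":[-10,0,-28],"rot":[0,0,0],"jaw":10}]'
python3 -m creep '[{"delta_pos":[-10,0,-28],"rot":[0,0,0],"jaw":10},{"delta_pos":[-10,0,-28],"rot":[0,0,0],"jaw":10},{"delta_pos":[-10,0,-28],"rot":[0,0,0],"jaw":10},{"delta_pos":[-7,0,-20],"rot":[0,0,0],"jaw":10},{"delta_pos":[-7,0,-20],"rot":[0,0,0],"jaw":10},{"delta_pos":[0,0,0],"rot":[0,0,0],"jaw":10},{"delta_pos":[0,0,0],"rot":[0,0,0],"jaw":10},{"delta_pos":[0,0,0],"rot":[0,0,0],"jaw":10},{"delta_pos":[0,0,0],"rot":[0,0,0],"jaw":10},{"delta_pos":[0,0,0],"rot":[0,0,0],"jaw":10}]'
python3 - <<'E'
from h import *
cal=arm.calibration("wrist"); im=arm.get_image("wrist"); cv2.imwrite("pics/w2.png",im[:,:,::-1])
hsv=cv2.cvtColor(im,cv2.COLOR_RGB2HSV)
brass=cv2.inRange(hsv,(12,110,60),(32,255,255))
n,l,st,ce=cv2.connectedComponentsWithStats(brass)
for i in range(1,n):
    if st[i,4]>100:
        c,e,k,d=fit(l==i,16,cal); print("brass",ce[i].round(),c.round(1),np.round(e[0],1),round(2*e[1],1),round(d,1))
E
```

```text
clock: 5.6
position: [571.6, 42.0, 108.7]
ee_rot: [0.001, -0.707, 0.707, 0.001]
contact_force: [0.2, -1.0, -0.2]
gripper_width: 17.0
clock: 6.43
position: [615.9, 163.7, 110.0]
ee_rot: [-0.0, -0.707, 0.707, 0.001]
contact_force: [1.0, 0.4, -0.2]
gripper_width: 17.2
brass [318. 221.] [636.3 163.2] [615.3 163. ] 75.6 55.1
brass [179. 315.] [567.6 259.6] [564.4 261. ] 66.1 65.5
brass [401. 361.] [528.3 101.5] [527.7  99.5] 28.3 19.5
brass [288. 427.] [463.3 185.6] [465.4 188.5] 32.3 13.7
```

View pics/w2.png

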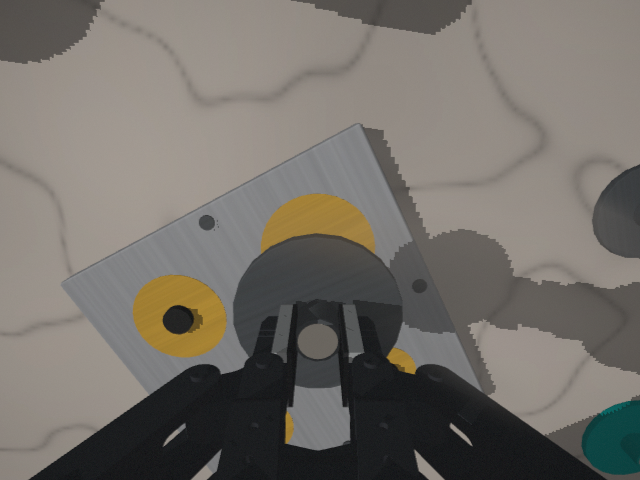

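Seen by the wrist camera, seat A's disc centre is (615.3,163.0). Its offset from the pick point agrees with the top camera to 0.3 mm. The held cap, with its button at (318,341), hangs level over the seat. I'll lower it and press.

```bash
python3 -m creep '[{"delta_pos":[-1.4,10,-1],"rot":[0,0,0],"jaw":10},{"delta_pos":[0,20,0],"rot":[0,0,0],"jaw":10},{"delta_pos":[0,20,0],"rot":[0,0,0],"jaw":10},{"delta_pos":[0,15,0],"rot":[0,0,0],"jaw":10},{"delta_pos":[0,7,0],"rot":[0,0,0],"jaw":10},{"delta_pos":[0,4,0],"rot":[0,0,0],"jaw":10},{"delta_pos":[0,0,0],"rot":[0,0,0],"jaw":10},{"delta_pos":[0,0,0],"rot":[0,0,0],"jaw":10},{"delta_pos":[0,0,0],"rot":[0,0,0],"jaw":10},{"delta_pos":[0,0,0],"rot":[0,0,0],"jaw":10}]'
python3 -m creep '[{"delta_pos":[0,1,0],"rot":[0,0,0],"jaw":10},{"delta_pos":[0,1,0],"rot":[0,0,0],"jaw":10},{"delta_pos":[0,1,0],"rot":[0,0,0],"jaw":10},{"delta_pos":[0,1,0],"rot":[0,0,0],"jaw":10},{"delta_pos":[0,1,0],"rot":[0,0,0],"jaw":10},{"delta_pos":[0,1,0],"rot":[0,0,0],"jaw":10},{"delta_pos":[0,1,0],"rot":[0,0,0],"jaw":10},{"delta_pos":[0,0,0],"rot":[0,0,0],"jaw":10},{"delta_pos":[0,0,0],"rot":[0,0,0],"jaw":10},{"delta_pos":[0,0,0],"rot":[0,0,0],"jaw":10}]'
```

```text
clock: 7.32
position: [618.3, 166.1, 35.3]
ee_rot: [0.001, 0.707, -0.707, 0.001]
contact_force: [-0.0, -0.1, 0.2]
gripper_width: 17.2
clock: 8.15
position: [618.1, 165.9, 29.0]
ee_rot: [0.0, 0.707, -0.707, 0.001]
contact_force: [-2.4, -0.9, 6.4]
gripper_width: 16.9
```

```bash
python3 -m creep '[{"delta_pos":[0,1,0],"rot":[0,0,0],"jaw":10},{"delta_pos":[0,0,0],"rot":[0,0,0],"jaw":10},{"delta_pos":[0,1,0],"rot":[0,0,0],"jaw":10},{"delta_pos":[0,0,0],"rot":[0,0,0],"jaw":10},{"delta_pos":[0,0,0],"rot":[0,0,0],"jaw":10},{"delta_pos":[0,0,0],"rot":[0,0,0],"jaw":10},{"delta_pos":[0,0,0],"rot":[0,0,0],"jaw":10},{"delta_pos":[0,0,0],"rot":[0,0,0],"jaw":10},{"delta_pos":[0,0,0],"rot":[0,0,0],"jaw":10},{"delta_pos":[0,0,0],"rot":[0,0,0],"jaw":10}]'

```

```text
clock: 8.98
position: [618.0, 166.0, 27.3]
ee_rot: [0.0, 0.707, -0.707, 0.001]
contact_force: [-2.2, 0.2, 8.3]
gripper_width: 17.2
```

```bash
python3 -m creep '[{"delta_pos":[0,1,0],"rot":[0,0,0],"jaw":10},{"delta_pos":[0,0,0],"rot":[0,0,0],"jaw":10},{"delta_pos":[0,1,0],"rot":[0,0,0],"jaw":10},{"delta_pos":[0,0,0],"rot":[0,0,0],"jaw":10},{"delta_pos":[0,0,0],"rot":[0,0,0],"jaw":10},{"delta_pos":[0,0,0],"rot":[0,0,0],"jaw":10},{"delta_pos":[0,0,0],"rot":[0,0,0],"jaw":10},{"delta_pos":[0,0,0],"rot":[0,0,0],"jaw":10},{"delta_pos":[0,0,0],"rot":[0,0,0],"jaw":10},{"delta_pos":[0,0,0],"rot":[0,0,0],"jaw":10}]'

```

```text
clock: 9.82
position: [618.0, 166.0, 27.2]
ee_rot: [-0.0, -0.707, 0.707, -0.001]
contact_force: [-7.1, -0.6, 16.5]
gripper_width: 17.1
```

Flush: the stop is at z 27.2 and the force has risen. I'll release and go to B.

```bash
python3 -m creep '[{"delta_pos":[0,-1.5,0],"rot":[0,0,0],"jaw":45},{"delta_pos":[0,0,0],"rot":[0,0,0],"jaw":45},{"delta_pos":[0,0,0],"rot":[0,0,0],"jaw":45},{"delta_pos":[0,0,0],"rot":[0,0,0],"jaw":45},{"delta_pos":[0,-10,0],"rot":[0,0,0],"jaw":45},{"delta_pos":[0,-20,0],"rot":[0,0,0],"jaw":45},{"delta_pos":[0,-30,0],"rot":[0,0,0],"jaw":45},{"delta_pos":[0,-30,0],"rot":[0,0,0],"jaw":45},{"delta_pos":[-2,-10,20],"rot":[0,0,0],"jaw":45},{"delta_pos":[-3,0,28],"rot":[0,0,0],"jaw":45}]'
python3 -m creep '[{"delta_pos":[-3,0,28],"rot":[0,0,0],"jaw":45},{"delta_pos":[-3,0,28],"rot":[0,0,0],"jaw":45},{"delta_pos":[-3,0,28],"rot":[0,0,0],"jaw":45},{"delta_pos":[-3,0,28],"rot":[0,0,0],"jaw":45},{"delta_pos":[-3,0,28],"rot":[0,0,0],"jaw":45},{"delta_pos":[-3,0,28],"rot":[0,0,0],"jaw":45},{"delta_pos":[0,0,5],"rot":[0,0,0],"jaw":45},{"delta_pos":[0,0,0],"rot":[0,0,0],"jaw":45},{"delta_pos":[0,0,0],"rot":[0,0,0],"jaw":45},{"delta_pos":[0,0,0],"rot":[0,0,0],"jaw":45}]'
python3 - <<'E'
from h import *
im,cal=button("wrist",(640,-55),save="pics/w3.png",thr=150)
im,_=button("top",(640,-55),thr=120)
button("top",(636,-201),thr=120)
button("top",(618,165),z=40,thr=120)
cv2.imwrite("pics/t3.png",im[:,:,::-1])
E
```

```text
clock: 10.65
position: [625.2, 119.9, 129.7]
ee_rot: [0.001, 0.708, -0.706, 0.005]
contact_force: [1.1, 0.4, -0.6]
gripper_width: 44.9
clock: 11.48
position: [640.8, -54.3, 125.0]
ee_rot: [-0.0, 0.707, -0.707, 0.0]
contact_force: [0.7, -0.2, 0.3]
gripper_width: 45.0
wrist blob [322.1 249.5] pred [317.6 246.5] [ 21  22 360] -> [637.8 -58.1]
top blob [329.3 183.4] pred [328.4 183.4] [ 6  6 31] -> [640.  -56.9]
top blob [398.4 185.8] pred [397.8 186.1] [ 6  7 32] -> [ 636.6 -202.2]
top blob [201.7 165.2] pred [222.  190.2] [  41  139 3218] -> [671.3 209.8]
```

View pics/w3.png

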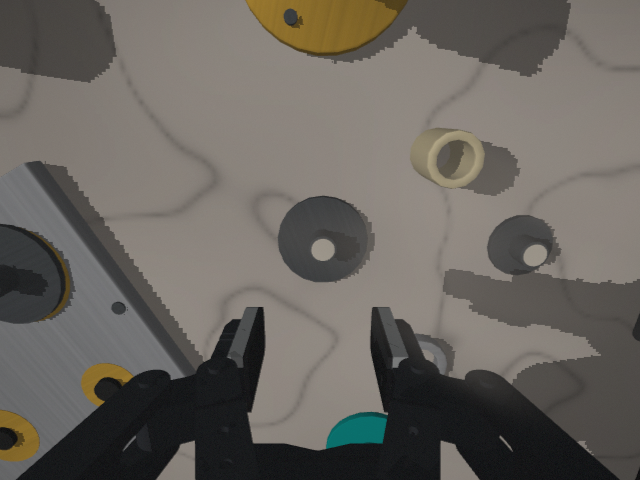

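Cap B's button is at (322,249) and has not moved. D is at (535,255). The brass edge at (65,280) suggests cap A sits about 3 mm to +Y of its seat centre, still within 8 mm. The wrist coordinates look the truer of the two, so I'll use them from here.

```bash
python3 -m creep '[{"delta_pos":[2.5,20,3.5],"rot":[0,0,0],"jaw":45},{"delta_pos":[0,20,0],"rot":[0,0,0],"jaw":45},{"delta_pos":[0,20,0],"rot":[0,0,0],"jaw":45},{"delta_pos":[0,20,0],"rot":[0,0,0],"jaw":45},{"delta_pos":[0,20,0],"rot":[0,0,0],"jaw":45},{"delta_pos":[0,10,0],"rot":[0,0,0],"jaw":45},{"delta_pos":[0,5,0],"rot":[0,0,0],"jaw":45},{"delta_pos":[0,0,0],"rot":[0,0,0],"jaw":10},{"delta_pos":[0,0,0],"rot":[0,0,0],"jaw":10},{"delta_pos":[0,0,0],"rot":[0,0,0],"jaw":10}]'
python3 -m creep '[{"delta_pos":[0,0,0],"rot":[0,0,0],"jaw":10},{"delta_pos":[0,0,0],"rot":[0,0,0],"jaw":10},{"delta_pos":[0,-5,0],"rot":[0,0,0],"jaw":10},{"delta_pos":[0,-10,0],"rot":[0,0,0],"jaw":10},{"delta_pos":[0,-20,0],"rot":[0,0,0],"jaw":10},{"delta_pos":[0,-20,0],"rot":[0,0,0],"jaw":10},{"delta_pos":[0,-20,0],"rot":[0,0,0],"jaw":10},{"delta_pos":[0,-20,0],"rot":[0,0,0],"jaw":10},{"delta_pos":[0,-5,0],"rot":[0,0,0],"jaw":10},{"delta_pos":[0,0,0],"rot":[0,0,0],"jaw":10}]'
```

```text
clock: 12.52
position: [639.3, -58.5, 11.3]
ee_rot: [0.001, 0.707, -0.707, 0.001]
contact_force: [0.8, -0.2, -0.4]
gripper_width: 17.7
clock: 13.35
position: [639.5, -58.6, 112.6]
ee_rot: [0.002, 0.707, -0.707, 0.002]
contact_force: [-0.2, -0.4, -1.1]
gripper_width: 17.2
```

```bash
python3 -m creep '[{"delta_pos":[3,0,-15],"rot":[0,0,0],"jaw":10},{"delta_pos":[6,0,-26],"rot":[0,0,0],"jaw":10},{"delta_pos":[6,0,-26],"rot":[0,0,0],"jaw":10},{"delta_pos":[6,0,-26],"rot":[0,0,0],"jaw":10},{"delta_pos":[6,0,-26],"rot":[0,0,0],"jaw":10},{"delta_pos":[6,0,-26],"rot":[0,0,0],"jaw":10},{"delta_pos":[6,0,-26],"rot":[0,0,0],"jaw":10},{"delta_pos":[6,0,-26],"rot":[0,0,0],"jaw":10},{"delta_pos":[6,0,-26],"rot":[0,0,0],"jaw":10},{"delta_pos":[6,0,-26],"rot":[0,0,0],"jaw":10}]'
python3 -m creep '[{"delta_pos":[6,0,-26],"rot":[0,0,0],"jaw":10},{"delta_pos":[6,0,-26],"rot":[0,0,0],"jaw":10},{"delta_pos":[5,0,-20],"rot":[0,0,0],"jaw":10},{"delta_pos":[0,0,0],"rot":[0,0,0],"jaw":10},{"delta_pos":[0,0,0],"rot":[0,0,0],"jaw":10},{"delta_pos":[0,0,0],"rot":[0,0,0],"jaw":10},{"delta_pos":[0,0,0],"rot":[0,0,0],"jaw":10},{"delta_pos":[0,0,0],"rot":[0,0,0],"jaw":10},{"delta_pos":[0,0,0],"rot":[0,0,0],"jaw":10},{"delta_pos":[0,0,0],"rot":[0,0,0],"jaw":10}]'
python3 - <<'E'
from h import *
cal=arm.calibration("wrist"); im=arm.get_image("wrist"); cv2.imwrite("pics/w4.png",im[:,:,::-1])
hsv=cv2.cvtColor(im,cv2.COLOR_RGB2HSV)
brass=cv2.inRange(hsv,(12,110,60),(32,255,255))
n,l,st,ce=cv2.connectedComponentsWithStats(brass)
for i in range(1,n):
    if st[i,4]>60:
        c,e,k,d=fit(l==i,16,cal); print("brass",ce[i].round(),c.round(1),np.round(e[0],1),round(2*e[1],1),round(d,1))
button("wrist",(615,165),z=40,thr=110)
E
```

```text
clock: 14.18
position: [579.4, 191.6, 108.0]
ee_rot: [0.001, -0.707, 0.708, 0.001]
contact_force: [0.8, 0.8, -1.5]
gripper_width: 17.3
clock: 15.02
position: [564.4, 261.6, 109.8]
ee_rot: [0.0, 0.707, -0.707, -0.0]
contact_force: [-0.7, -0.5, -1.2]
gripper_width: 17.3
brass [318. 227.] [581.1 258.2] [564.9 260.8] 65.6 52.2
brass [531. 314.] [516.1 110.1] [517.  111.8] 46.0 44.5
brass [401. 356.] [481.6 198.8] [480.1 200.4] 37.5 27.1
wrist blob [488.8 174.7] pred [488.6 177.8] [ 30  29 672] -> [616.7 165.2]
```

View pics/w4.png

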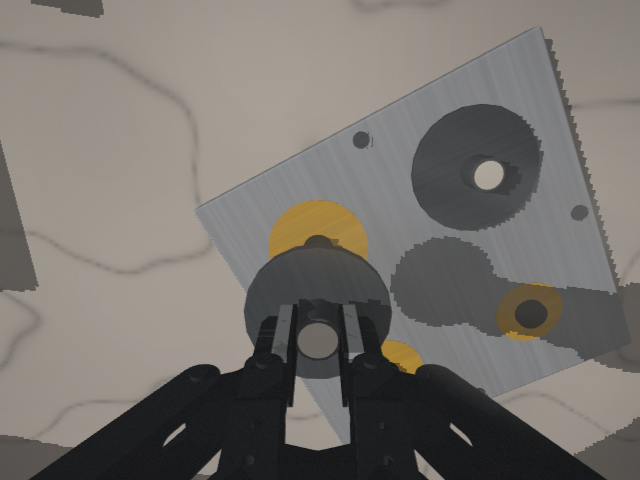

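Seat B is at (564.9,260.8). Cap A measures (616.7,165.2), 2.6 mm off its seat centre, which is fine. I'll lower and press B.

```bash
python3 -m creep '[{"delta_pos":[-2,10,1],"rot":[0,0,0],"jaw":10},{"delta_pos":[0,20,0],"rot":[0,0,0],"jaw":10},{"delta_pos":[0,20,0],"rot":[0,0,0],"jaw":10},{"delta_pos":[0,15,0],"rot":[0,0,0],"jaw":10},{"delta_pos":[0,7,0],"rot":[0,0,0],"jaw":10},{"delta_pos":[0,4,0],"rot":[0,0,0],"jaw":10},{"delta_pos":[0,0,0],"rot":[0,0,0],"jaw":10},{"delta_pos":[0,0,0],"rot":[0,0,0],"jaw":10},{"delta_pos":[0,0,0],"rot":[0,0,0],"jaw":10},{"delta_pos":[0,0,0],"rot":[0,0,0],"jaw":10}]'
python3 -m creep '[{"delta_pos":[0,1,0],"rot":[0,0,0],"jaw":10},{"delta_pos":[0,1,0],"rot":[0,0,0],"jaw":10},{"delta_pos":[0,1,0],"rot":[0,0,0],"jaw":10},{"delta_pos":[0,1,0],"rot":[0,0,0],"jaw":10},{"delta_pos":[0,1,0],"rot":[0,0,0],"jaw":10},{"delta_pos":[0,1,0],"rot":[0,0,0],"jaw":10},{"delta_pos":[0,1,0],"rot":[0,0,0],"jaw":10},{"delta_pos":[0,1,0],"rot":[0,0,0],"jaw":10},{"delta_pos":[0,1,0],"rot":[0,0,0],"jaw":10},{"delta_pos":[0,0,0],"rot":[0,0,0],"jaw":10}]'
python3 -m creep '[{"delta_pos":[0,1,0],"rot":[0,0,0],"jaw":10},{"delta_pos":[0,0,0],"rot":[0,0,0],"jaw":10},{"delta_pos":[0,1,0],"rot":[0,0,0],"jaw":10},{"delta_pos":[0,0,0],"rot":[0,0,0],"jaw":10},{"delta_pos":[0,0,0],"rot":[0,0,0],"jaw":10},{"delta_pos":[0,0,0],"rot":[0,0,0],"jaw":10},{"delta_pos":[0,0,0],"rot":[0,0,0],"jaw":10},{"delta_pos":[0,0,0],"rot":[0,0,0],"jaw":10},{"delta_pos":[0,0,0],"rot":[0,0,0],"jaw":10},{"delta_pos":[0,0,0],"rot":[0,0,0],"jaw":10}]'
```

```text
clock: 15.95
position: [566.8, 261.7, 34.7]
ee_rot: [0.001, 0.708, -0.707, 0.001]
contact_force: [-0.4, -0.2, -0.1]
gripper_width: 17.0
clock: 16.78
position: [566.5, 261.5, 26.9]
ee_rot: [0.0, 0.707, -0.707, 0.001]
contact_force: [-2.9, -0.0, 8.3]
gripper_width: 17.4
clock: 17.62
position: [566.5, 261.5, 26.8]
ee_rot: [0.0, 0.707, -0.707, 0.001]
contact_force: [-7.2, -1.4, 17.8]
gripper_width: 17.3
```

B is flush. Release and go to D.

```bash
python3 -m creep '[{"delta_pos":[0,-1.5,0],"rot":[0,0,0],"jaw":45},{"delta_pos":[0,0,0],"rot":[0,0,0],"jaw":45},{"delta_pos":[0,0,0],"rot":[0,0,0],"jaw":45},{"delta_pos":[0,0,0],"rot":[0,0,0],"jaw":45},{"delta_pos":[0,-10,0],"rot":[0,0,0],"jaw":45},{"delta_pos":[0,-20,0],"rot":[0,0,0],"jaw":45},{"delta_pos":[0,-30,0],"rot":[0,0,0],"jaw":45},{"delta_pos":[0,-30,0],"rot":[0,0,0],"jaw":45},{"delta_pos":[-2,-10,20],"rot":[0,0,0],"jaw":45},{"delta_pos":[-4,0,28],"rot":[0,0,0],"jaw":45}]'
python3 -m creep '[{"delta_pos":[-4,0,28],"rot":[0,0,0],"jaw":45},{"delta_pos":[-4,0,28],"rot":[0,0,0],"jaw":45},{"delta_pos":[-4,0,28],"rot":[0,0,0],"jaw":45},{"delta_pos":[-4,0,28],"rot":[0,0,0],"jaw":45},{"delta_pos":[-4,0,28],"rot":[0,0,0],"jaw":45},{"delta_pos":[-4,0,28],"rot":[0,0,0],"jaw":45},{"delta_pos":[-4,0,28],"rot":[0,0,0],"jaw":45},{"delta_pos":[-4,0,28],"rot":[0,0,0],"jaw":45},{"delta_pos":[-4,0,28],"rot":[0,0,0],"jaw":45},{"delta_pos":[-4,0,28],"rot":[0,0,0],"jaw":45}]'
python3 -m creep '[{"delta_pos":[-4,0,28],"rot":[0,0,0],"jaw":45},{"delta_pos":[-4,0,28],"rot":[0,0,0],"jaw":45},{"delta_pos":[-4,0,28],"rot":[0,0,0],"jaw":45},{"delta_pos":[-4,0,28],"rot":[0,0,0],"jaw":45},{"delta_pos":[-4,0,20],"rot":[0,0,0],"jaw":45},{"delta_pos":[0,0,5],"rot":[0,0,0],"jaw":45},{"delta_pos":[0,0,0],"rot":[0,0,0],"jaw":45},{"delta_pos":[0,0,0],"rot":[0,0,0],"jaw":45},{"delta_pos":[0,0,0],"rot":[0,0,0],"jaw":45},{"delta_pos":[0,0,0],"rot":[0,0,0],"jaw":45}]'
python3 - <<'E'
from h import *
im,cal=button("wrist",(634.5,-204),save="pics/w5.png",thr=150)
im,_=button("top",(636,-202),thr=120)
E
```

```text
clock: 18.45
position: [574.4, 215.7, 128.9]
ee_rot: [0.001, 0.709, -0.706, 0.004]
contact_force: [0.7, -0.7, -0.2]
gripper_width: 45.1
clock: 19.28
position: [612.4, -68.2, 124.8]
ee_rot: [0.0, -0.707, 0.707, -0.0]
contact_force: [1.2, 0.7, 0.4]
gripper_width: 45.0
clock: 20.12
position: [632.3, -202.5, 124.5]
ee_rot: [-0.001, 0.707, -0.707, 0.001]
contact_force: [-0.1, 1.0, 0.1]
gripper_width: 45.2
wrist blob [318.5 243. ] pred [318.8 242.5] [ 22  21 354] -> [ 634.1 -203.8]
top blob [398.4 185.8] pred [398.3 186.1] [ 6  7 32] -> [ 636.6 -202.2]
```

D is unmoved at (634.1,-203.8). Grasp.

```bash
python3 -m creep '[{"delta_pos":[-1,20,1],"rot":[0,0,0],"jaw":45},{"delta_pos":[0,20,0],"rot":[0,0,0],"jaw":45},{"delta_pos":[0,20,0],"rot":[0,0,0],"jaw":45},{"delta_pos":[0,20,0],"rot":[0,0,0],"jaw":45},{"delta_pos":[0,20,0],"rot":[0,0,0],"jaw":45},{"delta_pos":[0,10,0],"rot":[0,0,0],"jaw":45},{"delta_pos":[0,5,0],"rot":[0,0,0],"jaw":45},{"delta_pos":[0,0,0],"rot":[0,0,0],"jaw":10},{"delta_pos":[0,0,0],"rot":[0,0,0],"jaw":10},{"delta_pos":[0,0,0],"rot":[0,0,0],"jaw":10}]'
python3 -m creep '[{"delta_pos":[0,0,0],"rot":[0,0,0],"jaw":10},{"delta_pos":[0,0,0],"rot":[0,0,0],"jaw":10},{"delta_pos":[0,-5,0],"rot":[0,0,0],"jaw":10},{"delta_pos":[0,-10,0],"rot":[0,0,0],"jaw":10},{"delta_pos":[0,-20,0],"rot":[0,0,0],"jaw":10},{"delta_pos":[0,-20,0],"rot":[0,0,0],"jaw":10},{"delta_pos":[0,-20,0],"rot":[0,0,0],"jaw":10},{"delta_pos":[0,-20,0],"rot":[0,0,0],"jaw":10},{"delta_pos":[0,-5,0],"rot":[0,0,0],"jaw":10},{"delta_pos":[0,0,0],"rot":[0,0,0],"jaw":10}]'
```

```text
clock: 21.05
position: [634.4, -204.7, 10.9]
ee_rot: [-0.001, -0.707, 0.707, -0.001]
contact_force: [0.4, -0.6, -0.4]
gripper_width: 17.3
clock: 21.88
position: [634.6, -204.9, 112.2]
ee_rot: [-0.002, -0.707, 0.707, -0.002]
contact_force: [0.2, -0.3, -1.4]
gripper_width: 17.4
```

```bash
python3 -m creep '[{"delta_pos":[6,0,-15],"rot":[0,0,0],"jaw":10},{"delta_pos":[9,0,-25],"rot":[0,0,0],"jaw":10},{"delta_pos":[10,0,-26],"rot":[0,0,0],"jaw":10},{"delta_pos":[10,0,-26],"rot":[0,0,0],"jaw":10},{"delta_pos":[10,0,-26],"rot":[0,0,0],"jaw":10},{"delta_pos":[10,0,-26],"rot":[0,0,0],"jaw":10},{"delta_pos":[10,0,-26],"rot":[0,0,0],"jaw":10},{"delta_pos":[9,0,-26],"rot":[0,0,0],"jaw":10},{"delta_pos":[9,0,-26],"rot":[0,0,0],"jaw":10},{"delta_pos":[9,0,-26],"rot":[0,0,0],"jaw":10}]'
python3 -m creep '[{"delta_pos":[9,0,-26],"rot":[0,0,0],"jaw":10},{"delta_pos":[9,0,-25],"rot":[0,0,0],"jaw":10},{"delta_pos":[6,0,-18],"rot":[0,0,0],"jaw":10},{"delta_pos":[0,0,0],"rot":[0,0,0],"jaw":10},{"delta_pos":[0,0,0],"rot":[0,0,0],"jaw":10},{"delta_pos":[0,0,0],"rot":[0,0,0],"jaw":10},{"delta_pos":[0,0,0],"rot":[0,0,0],"jaw":10},{"delta_pos":[0,0,0],"rot":[0,0,0],"jaw":10},{"delta_pos":[0,0,0],"rot":[0,0,0],"jaw":10},{"delta_pos":[0,0,0],"rot":[0,0,0],"jaw":10}]'
python3 - <<'E'
from h import *
cal=arm.calibration("wrist"); im=arm.get_image("wrist"); cv2.imwrite("pics/w6.png",im[:,:,::-1])
hsv=cv2.cvtColor(im,cv2.COLOR_RGB2HSV)
brass=cv2.inRange(hsv,(12,110,60),(32,255,255))
n,l,st,ce=cv2.connectedComponentsWithStats(brass)
for i in range(1,n):
    if st[i,4]>60:
        c,e,k,d=fit(l==i,16,cal); print("brass",ce[i].round(),c.round(1),np.round(e[0],1),round(2*e[1],1),round(d,1))
button("wrist",(615,165),z=40,thr=110)
button("wrist",(565,261),z=40,thr=110)
E
```

```text
clock: 22.72
position: [539.7, 44.2, 108.0]
ee_rot: [0.001, -0.707, 0.707, 0.001]
contact_force: [1.1, -0.2, -1.0]
gripper_width: 17.5
clock: 23.55
position: [517.4, 111.6, 109.2]
ee_rot: [-0.0, -0.707, 0.707, 0.0]
contact_force: [-0.4, 0.2, -1.1]
gripper_width: 17.5
brass [275. 110.] [605.4 138.6] [611.  153.8] 72.9 43.6
brass [120. 206.] [545.  238.5] [549.5 240.4] 39.8 15.9
brass [315. 241.] [523.4 112. ] [517.3 112.5] 45.7 42.3
brass [177. 315.] [467.5 209.5] [466.6 210.5] 56.1 55.4
wrist blob [212.1  83.4] pred [213.8  87. ] [ 31  34 837] -> [616.7 165.8]
wrist blob [ 49.9 182.3] pred [ 50.9 183.3] [ 29  29 650] -> [565.6 261.4]
```

View pics/w6.png

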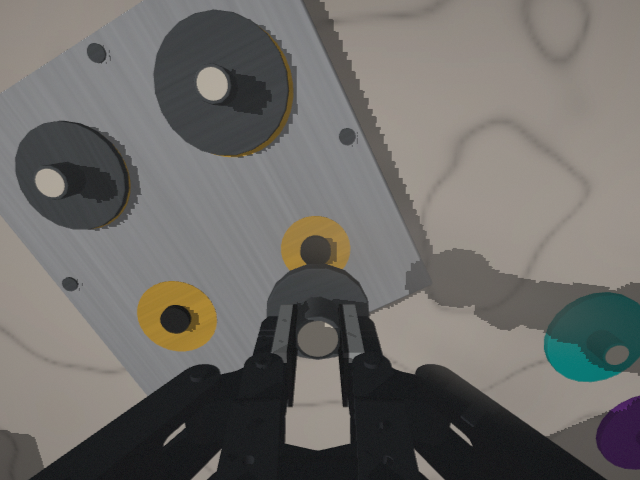

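A and B sit flat at (212,83) and (50,182), within 3 mm of their seat centres. D, held with its button at (318,339), is over seat D. Press D.

```bash
python3 -m creep '[{"delta_pos":[0,10,0],"rot":[0,0,0],"jaw":10},{"delta_pos":[0,20,0],"rot":[0,0,0],"jaw":10},{"delta_pos":[0,20,0],"rot":[0,0,0],"jaw":10},{"delta_pos":[0,15,0],"rot":[0,0,0],"jaw":10},{"delta_pos":[0,7,0],"rot":[0,0,0],"jaw":10},{"delta_pos":[0,4,0],"rot":[0,0,0],"jaw":10},{"delta_pos":[0,0,0],"rot":[0,0,0],"jaw":10},{"delta_pos":[0,0,0],"rot":[0,0,0],"jaw":10},{"delta_pos":[0,0,0],"rot":[0,0,0],"jaw":10},{"delta_pos":[0,0,0],"rot":[0,0,0],"jaw":10}]'
python3 -m creep '[{"delta_pos":[0,1,0],"rot":[0,0,0],"jaw":10},{"delta_pos":[0,1,0],"rot":[0,0,0],"jaw":10},{"delta_pos":[0,1,0],"rot":[0,0,0],"jaw":10},{"delta_pos":[0,1,0],"rot":[0,0,0],"jaw":10},{"delta_pos":[0,1,0],"rot":[0,0,0],"jaw":10},{"delta_pos":[0,1,0],"rot":[0,0,0],"jaw":10},{"delta_pos":[0,1,0],"rot":[0,0,0],"jaw":10},{"delta_pos":[0,1,0],"rot":[0,0,0],"jaw":10},{"delta_pos":[0,1,0],"rot":[0,0,0],"jaw":10},{"delta_pos":[0,0,0],"rot":[0,0,0],"jaw":10}]'
python3 -m creep '[{"delta_pos":[0,1,0],"rot":[0,0,0],"jaw":10},{"delta_pos":[0,0,0],"rot":[0,0,0],"jaw":10},{"delta_pos":[0,1,0],"rot":[0,0,0],"jaw":10},{"delta_pos":[0,0,0],"rot":[0,0,0],"jaw":10},{"delta_pos":[0,0,0],"rot":[0,0,0],"jaw":10},{"delta_pos":[0,0,0],"rot":[0,0,0],"jaw":10},{"delta_pos":[0,0,0],"rot":[0,0,0],"jaw":10},{"delta_pos":[0,0,0],"rot":[0,0,0],"jaw":10},{"delta_pos":[0,0,0],"rot":[0,0,0],"jaw":10},{"delta_pos":[0,0,0],"rot":[0,0,0],"jaw":10}]'
```

```text
clock: 24.53
position: [517.8, 112.6, 34.2]
ee_rot: [0.0, 0.707, -0.707, 0.001]
contact_force: [-0.3, -0.0, -0.5]
gripper_width: 17.4
clock: 25.37
position: [517.5, 112.4, 26.4]
ee_rot: [0.0, -0.707, 0.707, -0.001]
contact_force: [-4.6, -0.1, 13.7]
gripper_width: 17.3
clock: 26.2
position: [517.6, 112.4, 26.3]
ee_rot: [0.0, -0.707, 0.707, -0.001]
contact_force: [-9.2, -0.2, 26.9]
gripper_width: 17.4
```

```bash
python3 -m creep '[{"delta_pos":[0,-1.5,0],"rot":[0,0,0],"jaw":45},{"delta_pos":[0,0,0],"rot":[0,0,0],"jaw":45},{"delta_pos":[0,0,0],"rot":[0,0,0],"jaw":45},{"delta_pos":[0,0,0],"rot":[0,0,0],"jaw":45},{"delta_pos":[0,-10,0],"rot":[0,0,0],"jaw":45},{"delta_pos":[0,-20,0],"rot":[0,0,0],"jaw":60},{"delta_pos":[0,-30,0],"rot":[0,0,0],"jaw":60},{"delta_pos":[0,-30,0],"rot":[0,0,0],"jaw":60},{"delta_pos":[2,-30,15],"rot":[0,0,0],"jaw":60},{"delta_pos":[3,-30,28],"rot":[0,0,0],"jaw":60}]'
python3 -m creep '[{"delta_pos":[3,-30,28],"rot":[0,0,0],"jaw":60},{"delta_pos":[3,-20,28],"rot":[0,0,0],"jaw":60},{"delta_pos":[3,0,28],"rot":[0,0,0],"jaw":60},{"delta_pos":[3,0,28],"rot":[0,0,0],"jaw":60},{"delta_pos":[3,0,28],"rot":[0,0,0],"jaw":60},{"delta_pos":[3,0,28],"rot":[0,0,0],"jaw":60},{"delta_pos":[3,0,28],"rot":[0,0,0],"jaw":60},{"delta_pos":[3,0,28],"rot":[0,0,0],"jaw":60},{"delta_pos":[3,0,28],"rot":[0,0,0],"jaw":60},{"delta_pos":[3,0,28],"rot":[0,0,0],"jaw":60}]'
python3 -m creep '[{"delta_pos":[3,0,28],"rot":[0,0,0],"jaw":60},{"delta_pos":[3,0,28],"rot":[0,0,0],"jaw":60},{"delta_pos":[3,0,28],"rot":[0,0,0],"jaw":60},{"delta_pos":[3,0,28],"rot":[0,0,0],"jaw":60},{"delta_pos":[2,0,28],"rot":[0,0,0],"jaw":60},{"delta_pos":[2,0,28],"rot":[0,0,0],"jaw":60},{"delta_pos":[0,0,20],"rot":[0,0,0],"jaw":60},{"delta_pos":[0,0,0],"rot":[0,0,0],"jaw":60},{"delta_pos":[0,0,0],"rot":[0,0,0],"jaw":60},{"delta_pos":[0,0,0],"rot":[0,0,0],"jaw":60}]'
python3 - <<'E'
from h import *
cal=arm.calibration("wrist"); im=arm.get_image("wrist"); cv2.imwrite("pics/w7.png",im[:,:,::-1])
for n in("scanner","pad"):
  for m in arm.masks_of("wrist",n): print(n,m["p"],np.round(m["location"]))
E
```

```text
clock: 27.03
position: [512.7, 70.3, 175.7]
ee_rot: [-0.001, 0.707, -0.707, 0.002]
contact_force: [1.0, -0.6, 1.4]
gripper_width: 59.8
clock: 27.87
position: [481.8, -212.1, 224.2]
ee_rot: [0.0, -0.707, 0.707, -0.0]
contact_force: [0.5, -0.2, -0.5]
gripper_width: 59.9
clock: 28.7
position: [466.1, -398.4, 223.7]
ee_rot: [-0.0, 0.707, -0.707, -0.0]
contact_force: [-0.0, -0.7, -0.6]
gripper_width: 60.1
scanner 0.63 [319. 230.]
pad 0.66 [351. 223.]
```

View pics/w7.png

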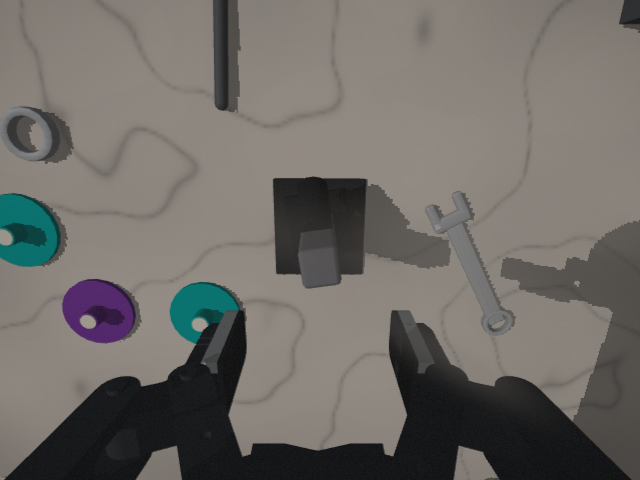

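The scanner stands centrally: body top at (320,265), nose up at (313,185), pad corners about (274,179) to (365,273). I'll brighten a crop to read its pose.

```bash
python3 - <<'E'
import cv2,numpy as np
im=cv2.imread("pics/w7.png")[165:300,260:380]
g=(255*(im/255.)**0.45).astype(np.uint8)
cv2.imwrite("pics/w7c.png",cv2.resize(g,None,fx=4.4,fy=4.4,interpolation=cv2.INTER_CUBIC))
E
```

```text
(no output)
```

View pics/w7c.png

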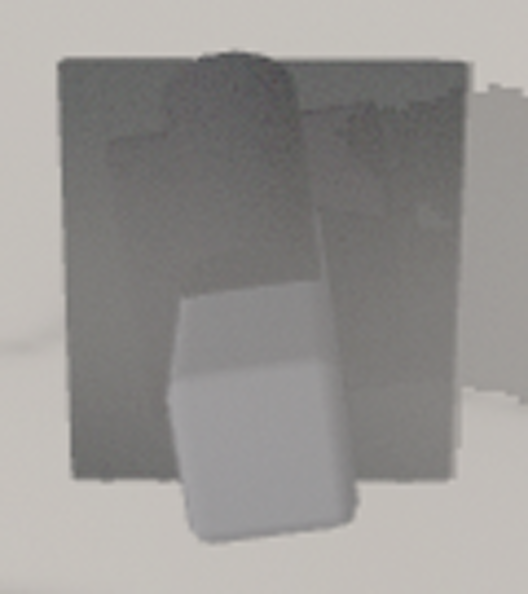

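```bash
python3 - <<'E'
from h import *
cal=arm.calibration("wrist")
f=lambda L,z: np.array([world((260+u/4.4-.4,165+v/4.4-.4),z,cal) for u,v in L])
T=f([(170,380),(330,358),(355,522),(198,543)],124); P=f([(58,60),(470,60),(458,479),(72,480)],4)
F=f([(108,140),(375,100)],12)
print(T.round(1),T.mean(0),P.round(1),P.mean(0))
for A in(T,P):
    for i in range(4):
        e=A[(i+1)%4]-A[i]; print(np.hypot(*e).round(1),np.degrees(np.arctan2(e[1],e[0])).round(1))
print("foot",F,np.degrees(np.arctan2(*(F[1]-F[0])[::-1])))
E
```

```text
[[ 462.7 -385.3]
 [ 466.4 -410.2]
 [ 438.6 -414.6]
 [ 434.9 -389.5]] [ 450.64975009 -399.90138138] [[ 493.8 -355.9]
 [ 494.  -445.6]
 [ 395.1 -447.2]
 [ 394.7 -355.7]] [ 444.41488757 -401.09931651]
25.1 -81.6
28.1 -170.8
25.5 98.4
28.1 8.4
89.7 -89.9
98.9 -179.1
91.5 90.2
99.1 -0.1
foot [[ 477.85232614 -367.03365318]
 [ 486.63812248 -424.55552601]] -81.3158525579611
```

```bash
python3 -m creep '[{"delta_pos":[0,0,0],"rot":[0,-0.075,0],"jaw":60},{"delta_pos":[0,0,0],"rot":[0,-0.075,0],"jaw":60},{"delta_pos":[8,20,0],"rot":[0,0,0],"jaw":60},{"delta_pos":[7.6,20,-0.5],"rot":[0,0,0],"jaw":60},{"delta_pos":[0,20,0],"rot":[0,0,0],"jaw":60},{"delta_pos":[0,0,0],"rot":[0,0,0],"jaw":60},{"delta_pos":[0,0,0],"rot":[0,0,0],"jaw":60},{"delta_pos":[0,0,0],"rot":[0,0,0],"jaw":60},{"delta_pos":[0,0,0],"rot":[0,0,0],"jaw":60},{"delta_pos":[0,0,0],"rot":[0,0,0],"jaw":60}]'
python3 - <<'E'
from h import *
s,R=pose(); print(s["joints"].round(2),s["position"],R.round(3),delta([450.6,-400.2,88]))
E
```

```text
clock: 29.68
position: [451.8, -400.8, 165.3]
ee_rot: [0.052, -0.705, 0.706, -0.054]
contact_force: [0.3, 0.1, 0.5]
gripper_width: 60.1
[-0.46  0.4  -0.14  0.   -1.03  2.18] [ 451.75712087 -400.83829496  165.3250645 ] [[-0.989  0.002  0.15 ]
 [-0.15  -0.001 -0.989]
 [-0.002 -1.     0.002]] [ 1.21664715 77.32102912 -0.94349122]
```

```bash
python3 -m creep '[{"delta_pos":[1,20,-1],"rot":[0,0,0],"jaw":60},{"delta_pos":[0,20,0],"rot":[0,0,0],"jaw":60},{"delta_pos":[0,20,0],"rot":[0,0,0],"jaw":60},{"delta_pos":[0,12,0],"rot":[0,0,0],"jaw":60},{"delta_pos":[0,6,0],"rot":[0,0,0],"jaw":60},{"delta_pos":[0,0,0],"rot":[0,0,0],"jaw":60},{"delta_pos":[0,0,0],"rot":[0,0,0],"jaw":60},{"delta_pos":[0,0,0],"rot":[0,0,0],"jaw":15},{"delta_pos":[0,0,0],"rot":[0,0,0],"jaw":15},{"delta_pos":[0,0,0],"rot":[0,0,0],"jaw":15}]'
python3 -m creep '[{"delta_pos":[0,0,0],"rot":[0,0,0],"jaw":15},{"delta_pos":[0,0,0],"rot":[0,0,0],"jaw":15},{"delta_pos":[0,0,0],"rot":[0,0,0],"jaw":15},{"delta_pos":[0,0,0],"rot":[0,0,0],"jaw":15},{"delta_pos":[0,0,0],"rot":[0,0,0],"jaw":15},{"delta_pos":[0,0,0],"rot":[0,0,0],"jaw":15},{"delta_pos":[0,0,0],"rot":[0,0,0],"jaw":15},{"delta_pos":[0,0,0],"rot":[0,0,0],"jaw":15},{"delta_pos":[0,0,0],"rot":[0,0,0],"jaw":15},{"delta_pos":[0,0,0],"rot":[0,0,0],"jaw":15}]'
python3 -m creep '[{"delta_pos":[0,-5,0],"rot":[0,0,0],"jaw":15},{"delta_pos":[0,-15,0],"rot":[0,0,0],"jaw":15},{"delta_pos":[0,-20,0],"rot":[0,0,0],"jaw":15},{"delta_pos":[0,-20,0],"rot":[0,0,0],"jaw":15},{"delta_pos":[0,-20,0],"rot":[0,0,0],"jaw":15},{"delta_pos":[0,-20,0],"rot":[0,0,0],"jaw":15},{"delta_pos":[0,-10,0],"rot":[0,0,0],"jaw":15},{"delta_pos":[0,0,0],"rot":[0,0,0],"jaw":15},{"delta_pos":[0,0,0],"rot":[0,0,0],"jaw":15},{"delta_pos":[0,0,0],"rot":[0,0,0],"jaw":15}]'
python3 - <<'E'
from h import *
cal=arm.calibration("wrist"); im=arm.get_image("wrist")
a=(255*(im/255.)**0.6).astype(np.uint8)
b=arm.get_image("side")
cv2.imwrite("pics/w8.png",np.hstack([cv2.resize(a,(400,300)),cv2.resize(b[200:440,160:480],(400,300))])[:,:,::-1])
E
```

```text
clock: 30.52
position: [450.4, -400.1, 87.2]
ee_rot: [0.052, -0.705, 0.706, -0.054]
contact_force: [0.2, -0.3, 0.7]
gripper_width: 27.5
clock: 31.35
position: [450.3, -400.0, 87.0]
ee_rot: [0.053, -0.705, 0.706, -0.054]
contact_force: [-1.2, 2.2, 5.7]
gripper_width: 27.7
clock: 32.18
position: [448.7, -399.0, 193.8]
ee_rot: [-0.054, 0.706, -0.704, 0.052]
contact_force: [-0.1, 0.1, -4.0]
gripper_width: 27.2
```

View pics/w8.png

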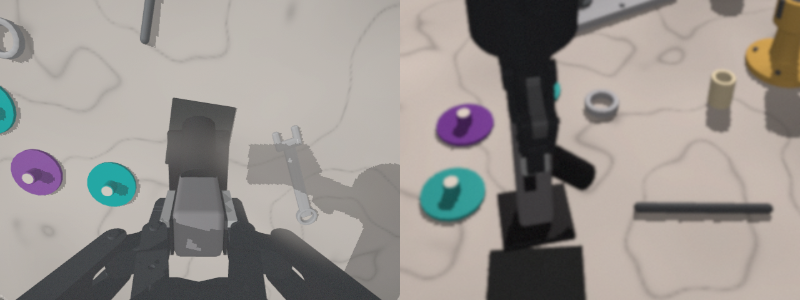

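The scanner is held upright, visible in both views (wrist on the left, side on the right). The foot's front edge in the half-size wrist view is about (172,98)-(236,108). Carry it to the aim point for A, then check its pose in the hand.

```bash
python3 -m creep '[{"delta_pos":[-4,0,-10],"rot":[0,0,0],"jaw":15},{"delta_pos":[-5,0,-20],"rot":[0,0,0],"jaw":15},{"delta_pos":[-7,0,-27],"rot":[0,0,0],"jaw":15},{"delta_pos":[-7,0,-27],"rot":[0,0,0],"jaw":15},{"delta_pos":[-7,0,-27],"rot":[0,0,0],"jaw":15},{"delta_pos":[-7,0,-27],"rot":[0,0,0],"jaw":15},{"delta_pos":[-7,0,-27],"rot":[0,0,0],"jaw":15},{"delta_pos":[-7,0,-27],"rot":[0,0,0],"jaw":15},{"delta_pos":[-7,0,-27],"rot":[0,0,0],"jaw":15},{"delta_pos":[-7,0,-27],"rot":[0,0,0],"jaw":15}]'
python3 -m creep '[{"delta_pos":[-7,0,-27],"rot":[0,0,0],"jaw":15},{"delta_pos":[-7,0,-27],"rot":[0,0,0],"jaw":15},{"delta_pos":[-7,0,-27],"rot":[0,0,0],"jaw":15},{"delta_pos":[-7,0,-27],"rot":[0,0,0],"jaw":15},{"delta_pos":[-7,0,-27],"rot":[0,0,0],"jaw":15},{"delta_pos":[-7,0,-27],"rot":[0,0,0],"jaw":15},{"delta_pos":[-7,0,-27],"rot":[0,0,0],"jaw":15},{"delta_pos":[-7,0,-27],"rot":[0,0,0],"jaw":15},{"delta_pos":[-7,0,-27],"rot":[0,0,0],"jaw":15},{"delta_pos":[-5,0,-15],"rot":[0,0,0],"jaw":15}]'
python3 -m creep '[{"delta_pos":[0,0,0],"rot":[0,0,0],"jaw":15},{"delta_pos":[0,0,0],"rot":[0,0,0],"jaw":15},{"delta_pos":[0,0,0],"rot":[0,0,0],"jaw":15},{"delta_pos":[0,0,0],"rot":[0,0,0],"jaw":15},{"delta_pos":[0,0,0],"rot":[0,0,0],"jaw":15},{"delta_pos":[0,0,0],"rot":[0,0,0],"jaw":15},{"delta_pos":[0,0,0],"rot":[0,0,0],"jaw":15},{"delta_pos":[0,0,0],"rot":[0,0,0],"jaw":15},{"delta_pos":[0,0,0],"rot":[0,0,0],"jaw":15},{"delta_pos":[0,0,0],"rot":[0,0,0],"jaw":15}]'
python3 - <<'E'
from h import *
s,R=pose(); cal=arm.calibration("wrist"); im=arm.get_image("wrist")
p=s["position"]; x=-R[:,0]; v=-R[:,2]; up=-R[:,1]   # scanner axes as held
O=p-83*up
a=(255*(im/255.)**0.5).astype(np.uint8)
pts={"ffl":O+32*x+30*v+8*up,"ffr":O+32*x-30*v+8*up,"tfl":O+15*x+14*v+120*up,"tfr":O+15*x-14*v+120*up,"tbl":O-15*x+14*v+120*up}
for k,X in pts.items():
    u=proj(X,cal); print(k,u.round(1)); cv2.circle(a,tuple(int(q) for q in u.round()),2,(255,0,0),-1)
for d,n in [((616.7,165.5),"A"),((565.6,261.4),"B"),((517.3,112.4),"D")]: button("wrist",d,z=40,thr=120,rad=40)
print(p.round(1),R.round(3).tolist())
cv2.imwrite("pics/w9.png",a[:,:,::-1])
E
```

```text
clock: 33.12
position: [476.6, -145.0, 195.3]
ee_rot: [-0.053, 0.705, -0.705, 0.053]
contact_force: [-0.3, -0.6, -2.2]
gripper_width: 27.7
clock: 33.95
position: [505.5, 121.2, 195.3]
ee_rot: [-0.054, 0.705, -0.705, 0.054]
contact_force: [-1.3, 0.7, -2.1]
gripper_width: 27.1
clock: 34.78
position: [505.8, 118.4, 195.8]
ee_rot: [-0.053, 0.705, -0.705, 0.053]
contact_force: [0.1, -0.5, -2.9]
gripper_width: 27.6
ffl [265.8 208.1]
ffr [367.5 208.1]
tfl [273.6 338.5]
tfr [360.  338.5]
tbl [276.8 412.8]
wrist blob [275.1  67.2] pred [275.   67.2] [ 23  25 445] -> [616.7 165.5]
wrist blob [140.5 120.3] pred [140.2 120.1] [ 22  23 389] -> [565.5 261.2]
[505.8 118.4 195.8] [[-0.989, 0.0, 0.149], [-0.149, 0.0, -0.989], [-0.0, -1.0, -0.0]]
```

View pics/w9.png

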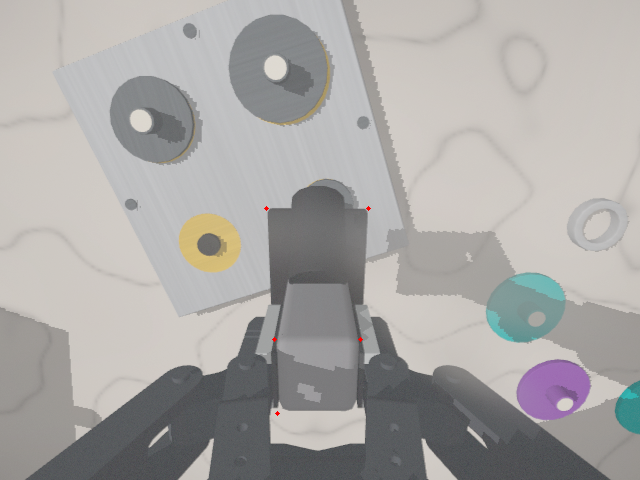

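The picture shows the scanner in the hand matching the predicted outline to 1–2 px: foot front edge at row 208, centred. A's button is at (275,67) and B's at (140,120), where expected. Aim at A.

```bash
python3 -m creep '[{"delta_pos":[-1.5,10,-10],"rot":[0,0,0],"jaw":15},{"delta_pos":[-1,15,-10],"rot":[0,0,0],"jaw":15},{"delta_pos":[-1,15,-10],"rot":[0,0,0],"jaw":15},{"delta_pos":[0,8,0],"rot":[0,0,0],"jaw":15},{"delta_pos":[0,4,0],"rot":[0,0,0],"jaw":15},{"delta_pos":[0,0,0],"rot":[0,0,0],"jaw":15},{"delta_pos":[0,0,0],"rot":[0,0,0],"jaw":15},{"delta_pos":[0,0,0],"rot":[0,0,0],"jaw":15},{"delta_pos":[0,0,0],"rot":[0,0,0],"jaw":15},{"delta_pos":[0,0,0],"rot":[0,0,0],"jaw":15}]'
cat >> h.py <<'E'
def aim(dots):
    s,R=pose(); x,v,up=-R[:,0],-R[:,2],-R[:,1]; O=s["position"]-83*up
    L=O+46*x+46*up; b=(x-up)/2**.5; n=(x+up)/2**.5
    for d in dots:
        D=np.array([*d,40.])-L; print("dot in nose x,y,z",(D@b).round(1),(D@v).round(1),(D@n).round(1))
E
python3 - <<'E'
from h import *
aim([(616.7,165.5)])
button("wrist",(616.7,165.5),z=40,thr=120,rad=40); im=arm.get_image("side"); cv2.imwrite("pics/s10.png",cv2.resize(im[60:300,200:520],(800,600))[:,:,::-1])
E
```

```text
clock: 35.82
position: [505.1, 148.6, 144.5]
ee_rot: [-0.052, 0.705, -0.705, 0.053]
contact_force: [0.5, 0.2, -2.7]
gripper_width: 27.4
dot in nose x,y,z 95.0 -0.0 -0.7
wrist blob [316.7  63.7] pred [316.7  63.9] [ 28  30 651] -> [616.8 165.5]
```

View pics/s10.png

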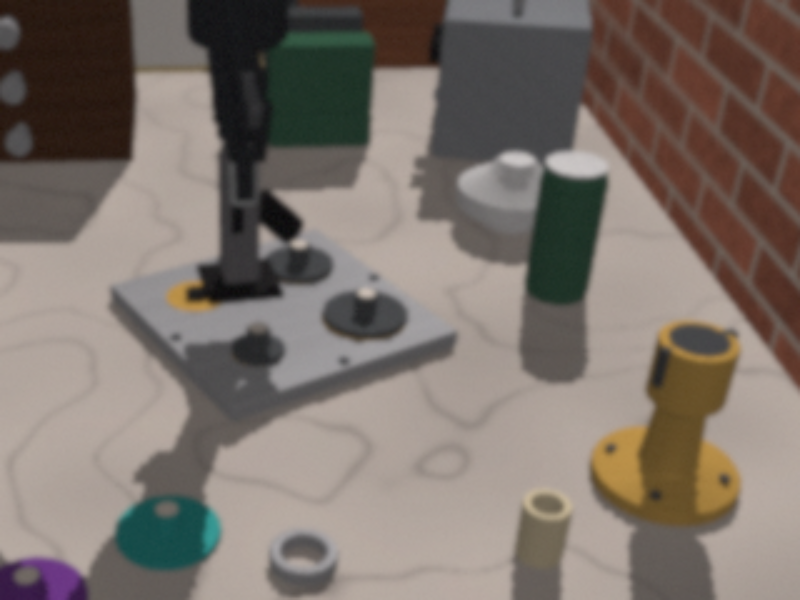

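All three caps lie flat in the side view, and the nose at (280,215) points at A's boss. The computed aim error is under 1 mm at 95 mm range. Hold, then go to B.

```bash
for k in 1 2; do python3 -m creep '[{"delta_pos":[0,0,0],"rot":[0,0,0],"jaw":15},{"delta_pos":[0,0,0],"rot":[0,0,0],"jaw":15},{"delta_pos":[0,0,0],"rot":[0,0,0],"jaw":15},{"delta_pos":[0,0,0],"rot":[0,0,0],"jaw":15},{"delta_pos":[0,0,0],"rot":[0,0,0],"jaw":15},{"delta_pos":[0,0,0],"rot":[0,0,0],"jaw":15},{"delta_pos":[0,0,0],"rot":[0,0,0],"jaw":15},{"delta_pos":[0,0,0],"rot":[0,0,0],"jaw":15},{"delta_pos":[0,0,0],"rot":[0,0,0],"jaw":15},{"delta_pos":[0,0,0],"rot":[0,0,0],"jaw":15}]'; done
python3 - <<'E'
from h import *
aim([(616.7,165.5)]); button("wrist",(616.7,165.5),z=40,thr=120,rad=40);
E
python3 -m creep '[{"delta_pos":[4,0,-12],"rot":[0,0,0],"jaw":15},{"delta_pos":[8,0,-22],"rot":[0,0,0],"jaw":15},{"delta_pos":[8,0,-22],"rot":[0,0,0],"jaw":15},{"delta_pos":[8,0,-22],"rot":[0,0,0],"jaw":15},{"delta_pos":[6,0,-16],"rot":[0,0,0],"jaw":15},{"delta_pos":[2.5,0,-8],"rot":[0,0,0],"jaw":15},{"delta_pos":[0,0,0],"rot":[0,0,0],"jaw":15},{"delta_pos":[0,0,0],"rot":[0,0,0],"jaw":15},{"delta_pos":[0,0,0],"rot":[0,0,0],"jaw":15},{"delta_pos":[0,0,0],"rot":[0,0,0],"jaw":15}]'
for k in 1 2; do python3 -m creep '[{"delta_pos":[0,0,0],"rot":[0,0,0],"jaw":15},{"delta_pos":[0,0,0],"rot":[0,0,0],"jaw":15},{"delta_pos":[0,0,0],"rot":[0,0,0],"jaw":15},{"delta_pos":[0,0,0],"rot":[0,0,0],"jaw":15},{"delta_pos":[0,0,0],"rot":[0,0,0],"jaw":15},{"delta_pos":[0,0,0],"rot":[0,0,0],"jaw":15},{"delta_pos":[0,0,0],"rot":[0,0,0],"jaw":15},{"delta_pos":[0,0,0],"rot":[0,0,0],"jaw":15},{"delta_pos":[0,0,0],"rot":[0,0,0],"jaw":15},{"delta_pos":[0,0,0],"rot":[0,0,0],"jaw":15}]'; done
python3 - <<'E'
from h import *
aim([(565.5,261.3)])
im,_=button("wrist",(565.5,261.3),z=40,thr=120,rad=40); button("wrist",(517.3,112.4),z=40,thr=70,rad=40)
print(delta([517.3-.989*113.2,112.4-.149*113.2,144.2]).round(1))
E
```

```text
clock: 36.75
position: [504.7, 148.7, 143.8]
ee_rot: [0.053, -0.705, 0.705, -0.053]
contact_force: [-1.1, -0.0, -2.9]
gripper_width: 27.3
clock: 37.58
position: [504.8, 148.7, 143.8]
ee_rot: [-0.053, 0.705, -0.705, 0.053]
contact_force: [0.2, -0.7, -2.1]
gripper_width: 27.7
dot in nose x,y,z 94.8 -0.1 0.3
wrist blob [316.8  62.6] pred [316.9  62.8] [ 28  30 657] -> [616.8 165.6]
clock: 38.47
position: [453.7, 243.2, 143.7]
ee_rot: [0.053, -0.705, 0.705, -0.053]
contact_force: [0.0, -0.1, -3.3]
gripper_width: 27.5
clock: 39.3
position: [453.4, 244.1, 143.8]
ee_rot: [-0.053, 0.705, -0.705, 0.053]
contact_force: [0.7, 0.2, -2.9]
gripper_width: 27.2
clock: 40.13
position: [453.4, 244.1, 143.8]
ee_rot: [-0.053, 0.705, -0.705, 0.053]
contact_force: [0.5, -0.2, -2.5]
gripper_width: 27.3
dot in nose x,y,z 94.9 0.3 0.4
wrist blob [316.7  61.9] pred [316.2  62.4] [ 28  31 651] -> [565.8 261.1]
[ 69.7  -0.4 139.7]
```

```bash
python3 -m creep '[{"delta_pos":[6,0,12],"rot":[0,0,0],"jaw":15},{"delta_pos":[11,0,22],"rot":[0,0,0],"jaw":15},{"delta_pos":[11,0,22],"rot":[0,0,0],"jaw":15},{"delta_pos":[11,0,22],"rot":[0,0,0],"jaw":15},{"delta_pos":[11,0,22],"rot":[0,0,0],"jaw":15},{"delta_pos":[11,0,22],"rot":[0,0,0],"jaw":15},{"delta_pos":[6,0,12],"rot":[0,0,0],"jaw":15},{"delta_pos":[2.7,0,5.7],"rot":[0,0,0],"jaw":15},{"delta_pos":[0,0,0],"rot":[0,0,0],"jaw":15},{"delta_pos":[0,0,0],"rot":[0,0,0],"jaw":15}]'
for k in 1 2; do python3 -m creep '[{"delta_pos":[0,0,0],"rot":[0,0,0],"jaw":15},{"delta_pos":[0,0,0],"rot":[0,0,0],"jaw":15},{"delta_pos":[0,0,0],"rot":[0,0,0],"jaw":15},{"delta_pos":[0,0,0],"rot":[0,0,0],"jaw":15},{"delta_pos":[0,0,0],"rot":[0,0,0],"jaw":15},{"delta_pos":[0,0,0],"rot":[0,0,0],"jaw":15},{"delta_pos":[0,0,0],"rot":[0,0,0],"jaw":15},{"delta_pos":[0,0,0],"rot":[0,0,0],"jaw":15},{"delta_pos":[0,0,0],"rot":[0,0,0],"jaw":15},{"delta_pos":[0,0,0],"rot":[0,0,0],"jaw":15}]'; done
python3 - <<'E'
from h import *
aim([(517.3,112.4)])
for d in [(517.3,112.4),(616.7,165.5),(565.6,261.4)]: im,_=button("wrist",d,z=40,thr=110,rad=40)
g=arm.get_image("top"); 
cv2.imwrite("pics/w11.png",np.hstack([cv2.resize(im,(400,300)),cv2.resize(g[120:420,120:520],(400,300))])[:,:,::-1])
print("to pad hover",delta([447,-400.5,193]).round(1))
E
```

```text
clock: 41.07
position: [406.1, 96.0, 144.2]
ee_rot: [-0.052, 0.705, -0.705, 0.054]
contact_force: [0.6, -0.3, -3.1]
gripper_width: 27.4
clock: 41.9
position: [405.4, 95.5, 143.8]
ee_rot: [-0.053, 0.705, -0.705, 0.053]
contact_force: [-0.7, -1.1, -1.3]
gripper_width: 27.3
clock: 42.73
position: [405.4, 95.5, 143.8]
ee_rot: [0.053, -0.705, 0.705, -0.053]
contact_force: [0.6, -0.1, -3.1]
gripper_width: 27.6
dot in nose x,y,z 94.7 -0.0 0.3
wrist blob [317.6  61.7] pred [316.8  62.9] [ 28  30 658] -> [518. 112.]
to pad hover [ 33.1 -49.2 496.6]
```

View pics/w11.png

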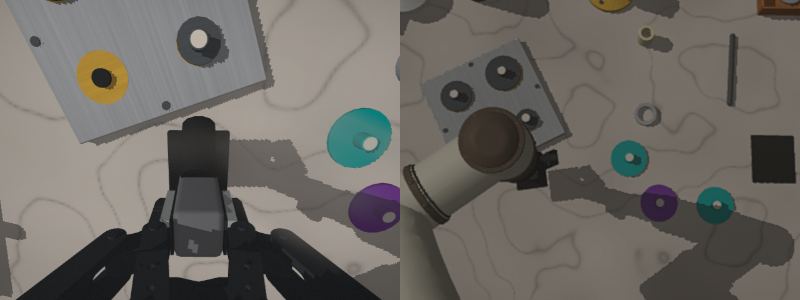

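D was read with a 0.3 mm aim error, and its cap sits within 1 mm of the seat centre. Only three dark caps exist. The pad is at (773,158) in the right half, clear. Return the scanner.

```bash
python3 -m creep '[{"delta_pos":[0,-15,0],"rot":[0,0,0],"jaw":15},{"delta_pos":[0,-20,8],"rot":[0,0,0],"jaw":15},{"delta_pos":[2,-15,20],"rot":[0,0,0],"jaw":15},{"delta_pos":[2,0,27],"rot":[0,0,0],"jaw":15},{"delta_pos":[2,0,27],"rot":[0,0,0],"jaw":15},{"delta_pos":[2,0,27],"rot":[0,0,0],"jaw":15},{"delta_pos":[2,0,27],"rot":[0,0,0],"jaw":15},{"delta_pos":[2,0,27],"rot":[0,0,0],"jaw":15},{"delta_pos":[2,0,27],"rot":[0,0,0],"jaw":15},{"delta_pos":[2,0,27],"rot":[0,0,0],"jaw":15}]'
python3 -m creep '[{"delta_pos":[2,0,27],"rot":[0,0,0],"jaw":15},{"delta_pos":[2,0,27],"rot":[0,0,0],"jaw":15},{"delta_pos":[2,0,27],"rot":[0,0,0],"jaw":15},{"delta_pos":[2,0,27],"rot":[0,0,0],"jaw":15},{"delta_pos":[2,0,27],"rot":[0,0,0],"jaw":15},{"delta_pos":[2,0,27],"rot":[0,0,0],"jaw":15},{"delta_pos":[2,0,27],"rot":[0,0,0],"jaw":15},{"delta_pos":[2,0,27],"rot":[0,0,0],"jaw":15},{"delta_pos":[2,0,27],"rot":[0,0,0],"jaw":15},{"delta_pos":[0,0,15],"rot":[0,0,0],"jaw":15}]'
python3 -m creep '[{"delta_pos":[0,0,8],"rot":[0,0,0],"jaw":15},{"delta_pos":[0,0,0],"rot":[0,0,0],"jaw":15},{"delta_pos":[0,0,0],"rot":[0,0,0],"jaw":15},{"delta_pos":[0,0,0],"rot":[0,0,0],"jaw":15},{"delta_pos":[0,0,0],"rot":[0,0,0],"jaw":15},{"delta_pos":[0,0,0],"rot":[0,0,0],"jaw":15},{"delta_pos":[0,0,0],"rot":[0,0,0],"jaw":15},{"delta_pos":[0,0,0],"rot":[0,0,0],"jaw":15},{"delta_pos":[0,0,0],"rot":[0,0,0],"jaw":15},{"delta_pos":[0,0,0],"rot":[0,0,0],"jaw":15}]'
python3 -c "
from h import *
print(delta([447,-400.5,88]).round(1))"
```

```text
clock: 43.77
position: [421.9, -122.8, 193.9]
ee_rot: [-0.053, 0.705, -0.705, 0.053]
contact_force: [0.7, 0.8, -3.7]
gripper_width: 27.5
clock: 44.6
position: [442.7, -381.8, 193.2]
ee_rot: [0.053, -0.705, 0.705, -0.052]
contact_force: [0.3, -0.2, -1.6]
gripper_width: 27.3
clock: 45.43
position: [444.1, -387.0, 193.9]
ee_rot: [0.053, -0.705, 0.705, -0.053]
contact_force: [1.3, -0.1, -2.4]
gripper_width: 27.2
[ -0.8 105.9  13.8]
```

```bash
python3 -m creep '[{"delta_pos":[-1,15,7],"rot":[0,0,0],"jaw":15},{"delta_pos":[0,20,7],"rot":[0,0,0],"jaw":15},{"delta_pos":[0,20,0],"rot":[0,0,0],"jaw":15},{"delta_pos":[0,20,0],"rot":[0,0,0],"jaw":15},{"delta_pos":[0,15,0],"rot":[0,0,0],"jaw":15},{"delta_pos":[0,8,0],"rot":[0,0,0],"jaw":15},{"delta_pos":[0,4,0],"rot":[0,0,0],"jaw":15},{"delta_pos":[0,0,0],"rot":[0,0,0],"jaw":15},{"delta_pos":[0,0,0],"rot":[0,0,0],"jaw":15},{"delta_pos":[0,0,0],"rot":[0,0,0],"jaw":15}]'
python3 -m creep '[{"delta_pos":[0,1,0],"rot":[0,0,0],"jaw":15},{"delta_pos":[0,1,0],"rot":[0,0,0],"jaw":15},{"delta_pos":[0,1,0],"rot":[0,0,0],"jaw":15},{"delta_pos":[0,1,0],"rot":[0,0,0],"jaw":15},{"delta_pos":[0,1,0],"rot":[0,0,0],"jaw":15},{"delta_pos":[0,0,0],"rot":[0,0,0],"jaw":15},{"delta_pos":[0,0,0],"rot":[0,0,0],"jaw":15},{"delta_pos":[0,0,0],"rot":[0,0,0],"jaw":15},{"delta_pos":[0,0,0],"rot":[0,0,0],"jaw":15},{"delta_pos":[0,0,0],"rot":[0,0,0],"jaw":15}]'
```

```text
clock: 46.27
position: [447.9, -401.3, 93.1]
ee_rot: [0.052, -0.705, 0.706, -0.054]
contact_force: [0.3, -0.4, -1.8]
gripper_width: 27.3
clock: 47.1
position: [447.2, -400.9, 87.2]
ee_rot: [0.053, -0.705, 0.705, -0.053]
contact_force: [-1.0, 0.8, 1.9]
gripper_width: 27.5
```

The foot bears on the pad. Release, back up, and move toward a view of the block.

```bash
python3 -m creep '[{"delta_pos":[0,0,0],"rot":[0,0,0],"jaw":35},{"delta_pos":[0,0,0],"rot":[0,0,0],"jaw":45},{"delta_pos":[0,0,0],"rot":[0,0,0],"jaw":60},{"delta_pos":[0,0,0],"rot":[0,0,0],"jaw":60},{"delta_pos":[0,0,0],"rot":[0,0,0],"jaw":60},{"delta_pos":[0,-5,0],"rot":[0,0,0],"jaw":60},{"delta_pos":[0,-15,0],"rot":[0,0,0],"jaw":60},{"delta_pos":[0,-25,0],"rot":[0,0,0],"jaw":60},{"delta_pos":[0,-35,0],"rot":[0,0,0],"jaw":60},{"delta_pos":[0,-40,0],"rot":[0,0,0],"jaw":60}]'
python3 -m creep '[{"delta_pos":[0,-30,-10],"rot":[0,0,0],"jaw":60},{"delta_pos":[0,-10,-25],"rot":[0,0,0],"jaw":60},{"delta_pos":[0,0,-28],"rot":[0,0,0],"jaw":60},{"delta_pos":[0,0,-28],"rot":[0,0,0],"jaw":60},{"delta_pos":[0,0,-28],"rot":[0,0,0],"jaw":60},{"delta_pos":[0,0,-28],"rot":[0,0,0],"jaw":60},{"delta_pos":[0,0,-28],"rot":[0,0,0],"jaw":60},{"delta_pos":[0,0,-28],"rot":[0,0,0],"jaw":60},{"delta_pos":[0,0,-28],"rot":[0,0,0],"jaw":60},{"delta_pos":[0,0,-28],"rot":[0,0,0],"jaw":60}]'
python3 -m creep '[{"delta_pos":[-2,0,-28],"rot":[0,0,0],"jaw":60},{"delta_pos":[-4,0,-28],"rot":[0,0,0],"jaw":60},{"delta_pos":[-4,0,-28],"rot":[0,0,0],"jaw":60},{"delta_pos":[-4,0,-28],"rot":[0,0,0],"jaw":60},{"delta_pos":[-4,0,-28],"rot":[0,0,0],"jaw":60},{"delta_pos":[-2,0,-28],"rot":[0,0,0],"jaw":60},{"delta_pos":[0,0,-15],"rot":[0,0,0],"jaw":60},{"delta_pos":[0,0,0],"rot":[0,0,0],"jaw":60},{"delta_pos":[0,0,0],"rot":[0,0,0],"jaw":60},{"delta_pos":[0,0,0],"rot":[0,0,0],"jaw":60}]'
python3 - <<'E'
from h import *
for d in [(517.6,112),(616.7,165.5),(565.6,261.4)]: im,_=button("wrist",d,z=40,thr=110,rad=40)
g=arm.get_image("top"); s=arm.get_image("side"); cal=arm.calibration("top")
for n,X in (("ring",(536,-132,6)),("bar",(635,-316,6)),("spacer",(705,-134,45))): print(n,proj(X,cal).round())
for n in("locking_ring","spacer","tommy_bar"): print(n,[np.round(m["location"]) for m in arm.find_in("top",n)[:1]])
cv2.imwrite("pics/fin.png",np.vstack([np.hstack([cv2.resize(im,(400,300)),cv2.resize(g[120:420,140:540],(400,300))]),np.hstack([cv2.resize(s[120:240,220:400],(400,300)),cv2.resize(s[330:480,200:400],(400,300))])])[:,:,::-1])
E
```

```text
clock: 47.93
position: [446.1, -400.2, 206.7]
ee_rot: [-0.054, 0.706, -0.704, 0.052]
contact_force: [1.9, 0.3, 0.3]
gripper_width: 59.6
clock: 48.77
position: [407.9, -143.6, 247.3]
ee_rot: [0.053, -0.705, 0.705, -0.053]
contact_force: [0.2, 1.1, -0.0]
gripper_width: 59.8
clock: 49.6
position: [400.7, 38.8, 247.0]
ee_rot: [-0.053, 0.705, -0.705, 0.053]
contact_force: [0.5, 0.0, 0.0]
gripper_width: 60.5
wrist blob [251.5  61.8] pred [251.3  61.9] [ 19  21 315] -> [517.7 111.9]
ring [364. 234.]
bar [451. 190.]
spacer [367. 151.]
locking_ring [array([364., 225.])]
spacer [array([367., 157.])]
tommy_bar [array([451., 192.])]
```

View pics/fin.png

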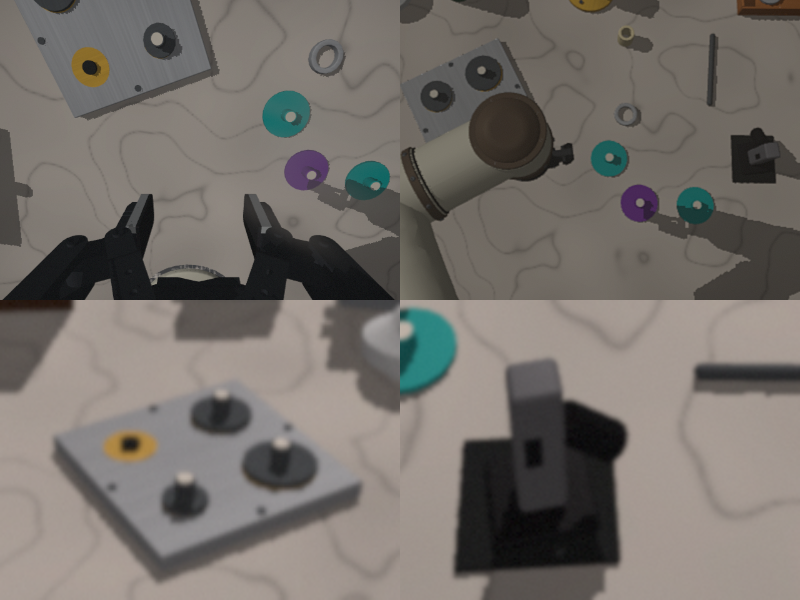

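The final pictures show three caps flat on their seats, with the 56 mm seat empty. The scanner is upright on its pad (bottom right). Ring, tube and bar are unmoved and the robot is clear. Hand in.

```bash
python3 -c "
from bench import arm
print(arm.job_done())"
```

```text
the job is handed in; nothing more can be done
None
```

I pressed the three caps that were present (76, 66 and 46 mm) flush on their own seats. I then read them largest to smallest with the scanner, put the scanner back upright on its pad, and handed the job in at about 50 s. The 56 mm cap was absent; I saw only three dark caps. `job_done()` gave no verdict, so the results below are my own measurements.

- **Seating:** Each press came to a hard stop near TCP z 27 mm with the force rising to 16–27 N, which I took as flush. Caps B and D sit within about 1 mm of their seat centres. Cap A is about 3 mm off, within the 8 mm limit.
- **Reading:** Each aim was held for more than 1.5 s at about 95 mm. The error computed from the arm pose and the scanner's pose in the hand was under 1 mm, but I had no direct check of the beam itself.
- **Final state:** The last pictures show the caps level, the scanner upright about 3 mm from the pad centre, and the robot clear. The ring, tube and bar were within 10 px of their earlier positions in the top picture, and they did not visibly shift.
- **Disagreements and gaps:** The top and wrist cameras differed by a steady 2 mm or so. I placed cap A with the top camera's value, hence its offset, and used the wrist camera after that. In the last check only cap D's button was re-measured numerically. Caps A and B were out of the wrist view and checked by eye.

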